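# Hang the parts bin back on the model shop's cleat board

## Task

Hang the yellow parts bin back on the wooden cleat of the red board, centred under the yellow ticket: tip its front up so that the angled strip on its back goes over the cleat, then lower the front until the heel swings in under the rail and the bin hangs fully home, level, with its back flat against the rail. Work it in by feel, never forcing it against the board, and hold it until the cleat carries it: it has small parts in it, so do not let it fall into place. Leave it hanging free, and do not disturb the carton, the model car or the paint jar on the counter.

Things in the scene. Friction and masses are not known exactly. Their poses are not given: they have to be found in the camera images.
- bin: Yellow parts bin, 0.3 to 0.55 kg, a box 100 (x) by 120 (y) mm. Origin: centre of its underside (strip and heel not counted); z up, +x points out of its back. Rear face at x = +50 mm. Back wall 78 mm high, sides 55, front wall (x = -50) only 40 mm; walls 8 mm, floor 6 mm thick.
- bin_rib (a point): Top edge of the bin's middle rib, at bin x = 0, y = 0, z = 78 mm; axes as the bin. The rib is the grip: 12 mm thick, upright, running from front to back (bin x = -40 to +42 mm), to be pinched from above across y; 46 mm free on each side of it, down to the floor.
- bin_strip (a point): Lowest edge of the wooden angled strip on the bin's rear face (bin x = 66, z = 56 mm), middle of its 120 mm; axes as the bin. The strip's underside is cut at 45 degrees: it starts at bin x = 50, z = 72 on the rear face and falls backwards to this edge. Behind it the strip ends upright at x = 68, from z = 58 up to z = 76; near the rear face its top is at z = 78.
- bin_heel (a point): Rear end of the bin's wooden heel (bin x = 70, z = 0), middle of its 120 mm width; axes as the bin. The heel sticks out of the foot of the rear face from x = 50 to 70 and is 12 mm high (10 mm at its last 2 mm). It locks under the rail.
- board: Red upright board, 500 wide, 235 high, 18 mm thick, fixed. Origin: middle of the foot of its front face, which is the plane x = 0 and looks to -x; +x goes into the board, y along it, z up. It carries the cleat rail. A grey bin of the same kind hangs fixed on the rail at y = -215 to -95 mm. Free rail: y = -90 to 230 mm.
- cleat_mark (a point): Where the lip of the cleat would be at its middle setting (board x = -22, y = 0, z = 160 mm); axes as the board. The real lip is anywhere from 20 mm below to 20 mm above: NOT in the readings, find it by touch or by eye. Wooden rail, 50 high, 22 mm thick; its top is cut at 45 degrees from the front lip (edge rounded 2 mm) falling back to the board: a V groove.
- home_mark (a point): Bin origin when home, for the middle setting (board x = -72, y = 0, z = 88 mm); axes as the board, and the bin's. Home: rear face on rail front, strip's bevel on rail's bevel, level, heel under the rail with 10 mm play. Lowered level the heel catches on the rail. Front tipped up about 25 degrees, the strip slides down the board into the groove; then let the front down.
- ticket: Blank yellow ticket 62 mm wide in a clear holder on the board's top edge, z = 197 to 247 mm. Marks the place along the board: its origin lies at the foot of the board's front face, straight under the ticket; axes as the board. The bin's origin must come to the same y.
- carton: Orange closed model carton, 110 x 50 x 46 mm, to be left alone; origin: centre of underside.
- car: Blue die-cast model car, 95 x 42 x 36 mm, to be left alone; origin: centre of underside.
- paint_jar: Small paint jar with green cap, 36 mm diameter, 45 mm high, to be left alone; origin: centre of underside.
Mind the look-alikes: they are no part of the job. There is more than one size of the bin; the one meant has the size given above.

How it is judged:
By the outcome, as a careful person would: the job done as asked, in the order asked, and still so for the second after the job is handed in, with the robot touching nothing.
It also fails if it takes over 61 s, if anything falls off the work surface, if the arm or the gripper's body presses on something with over 40 N, if the wrist force passes 120 N, or if a joint passes its speed limit or range.

## Robot

A 6-joint arm with a two-finger parallel gripper is mounted at the origin on the work surface. World frame = base frame: x ahead of the robot, y to its left, z up, the work surface at z = 0. Lengths are in mm, angles in rad, forces in N, time in s.
With the tool pointing down it reaches from about 325 to 900 mm from the base axis. Payload 6.1 kg.
Tool frame: the origin (TCP) lies between the finger pads; the fingertips stand 8 mm ahead of it and the grasp point (between the pads) lies 11 mm behind it (ctrl.tip_reach is the distance from the TCP to the fingertips, in mm); z points along the fingers, y is the direction in which the jaws open and shut (so a half turn about z gives the same grasp; the last joint's range is limited). The gripper opens to 87 mm and grips with 3 to 60 N. Pads are 19 mm wide; open, the fingers measure 117 mm over their backs; the gripper's body (75 mm by 190 mm) begins 51 mm behind the grasp point.
Start: joints at [-1.344, 0.22, 1.526, -0, 1.395, -0.126], TCP at [215.947, -586.5, 230.538] pointing down, gripper open.
Joint ranges: [-2.98, 2.98], [-0.91, 2.08], [0.09, 2.57], [-1.24, 4.39], [0.2, 2.65], [-2.68, 2.68]. Speed limits (rad/s): [2.57, 2.57, 3.01, 3.14, 3.14, 3.14].

## Interface

Orientations are given as [roll, pitch, yaw] about the fixed x, y, z axes, in that order (R = Rz(yaw) Ry(pitch) Rx(roll)).
In Python, from workcell import telemetry, vision, workorder, ctrl gives the robot as it stands. The module is installed in compiled form; this text tells all that it offers.
- The arm moves only by the shell command python3 -m inch 'ROWS' [FORCE]. ROWS is JSON, one flat list of numbers, 7 for each row, row after row: the shift along the tool's x, y, z in mm, then the turn, a rotation vector about the tool's x, y, z in degrees, then the finger opening in mm, from 0 to 87. A call has 1 to 10 rows; each row shifts and turns the pose as measured when the row begins, along the tool's axes as they then stand; what a row does not reach is not made up. A row lasts 1/10 s, in which the tool goes at most 50 mm and 8.59 degrees, less where a joint would pass 70% of its speed; a pose out of reach is approached as far as the arm can. A call with a gripper value outside its range is refused whole. The fingers move at their own pace and stop on an object; FORCE is the grip in N (left out, the last holds). Time passes only in rows, so rows that do not move let the fingers close. It gives the time, the measured TCP pose, the force and the opening at its end, in the units of the state.
- telemetry.read_state(): the state, without advancing time (a new reading comes with each control period).
- vision.capture(name): name is "scene" or "top" or "wrist"; returns a dict with "color" (384x512x3 uint8, red, green, blue), "fx", "fy", "cx", "cy" (pixels), "k1" (the pictures are not rectified: a ray, as slopes to the right and down, at radius r is drawn at 1 + k1 r^2 times it, then the intrinsics apply), "world_to_cam" (4x4, takes a point from world to camera coordinates). Camera axes: x right, y down, z forward; pixel columns grow to the right and rows downward; lengths in mm; the calibration is good to about 2 mm. A picture is of the moment at which its call begins. There is no depth.
- workorder.sign_off(): hands the job in, once; it reports no verdict.
The state is a dict: "time_s": time; "q": joint angles; "qd": joint speeds; "tau": joint torques, N m; "tool_pos": TCP position; "ee_rot": TCP orientation; "contact_force": force on the tool from outside, world axes, zero at the start; "ft_torque": the same for the moment, N m; "grip_width": finger opening in mm.
Only numpy, scipy, OpenCV 4.12 (cv2) and the standard library are available. Lean on these libraries where they do the work, as an engineer would, in place of code of your own. Each camera call takes 0.05 s, during which the arm holds its last target.

## Working session

There is one attempt and no reset: what is moved stays moved. The work goes in short steps, Python scripts to look and compute and a shell command to move; the robot and the scene stay as the last step left them, time stands still between calls to the robot, and variables do not carry over. Pictures are saved under pics/ and viewed, and the job is handed in when it is done.

```bash
mkdir -p pics; cat > h.py <<'E'
import numpy as np, cv2
from workcell import telemetry, vision
def cap(n,name):
    c=vision.capture(n); cv2.imwrite(f'pics/{name}.png',c['color'][:,:,::-1]); 
    np.save(f'pics/{name}.npy',c,allow_pickle=True); return c
def load(name): return np.load(f'pics/{name}.npy',allow_pickle=True).item()
def ray(c,u,v):
    d=np.array([(u-c['cx'])/c['fx'],(v-c['cy'])/c['fy']]); s=d.copy()
    for _ in range(20): s=d/(1+c['k1']*(s@s))
    T=np.array(c['world_to_cam']); R=T[:3,:3]; t=T[:3,3]
    r=R.T@np.array([s[0],s[1],1]); return -R.T@t, r/np.linalg.norm(r)
def onz(c,u,v,z):
    o,r=ray(c,u,v); return o+r*(z-o[2])/r[2]
def onplane(c,u,v,p,n):
    o,r=ray(c,u,v); return o+r*((np.array(p)-o)@n)/(r@n)
def two(c1,p1,c2,p2):
    o1,r1=ray(c1,*p1);o2,r2=ray(c2,*p2)
    A=np.stack([r1,-r2],1);s=np.linalg.lstsq(A,o2-o1,rcond=None)[0]
    a=o1+s[0]*r1;b=o2+s[1]*r2; return (a+b)/2,np.linalg.norm(a-b)
def proj(c,P):
    T=np.array(c['world_to_cam']);p=T[:3,:3]@np.array(P)+T[:3,3]
    s=p[:2]/p[2];s=s*(1+c['k1']*(s@s));return np.array([c['fx']*s[0]+c['cx'],c['fy']*s[1]+c['cy']])
def st():
    s=telemetry.read_state()
    for k in ['time_s','q','tool_pos','ee_rot','contact_force','ft_torque','grip_width']: print(k,np.round(s[k],3))
    return s
E
python3 - <<'E'
from h import *
st()
for n in ['scene','top','wrist']:
    c=cap(n,n+'0'); o,r=ray(c,256,192); print(n,c['fx'],c['k1'],o.round(),r.round(2))
E
```

```text
time_s 0.0
q [-1.344  0.221  1.528 -0.     1.395 -0.126]
tool_pos [ 215.805 -585.892  229.42 ]
ee_rot [-3.14  -0.     0.353]
contact_force [-0.127 -0.82  -0.315]
ft_torque [-0.016  0.011  0.064]
grip_width 87.013
scene 407.54595298059854 -0.1094793031531427 [ 797. -530.  906.] [-0.3   0.52 -0.8 ]
top 416.0909279362032 -0.01742224064776785 [ 319.  -38. 1027.] [ 0.25 -0.   -0.97]
wrist 341.1892298136438 -0.0543378024291747 [ 293. -558.  384.] [-0.3  -0.11 -0.95]
```

View pics/scene0.png

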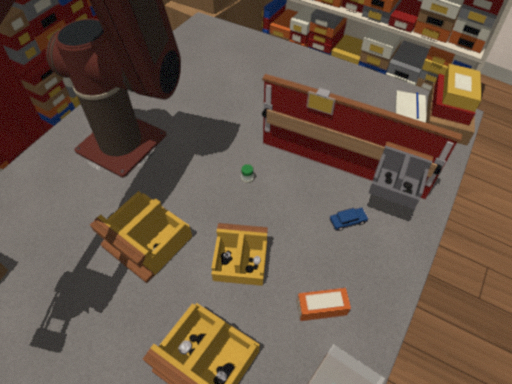

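View pics/top0.png

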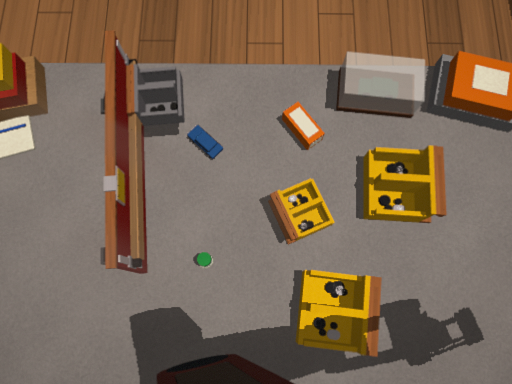

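View pics/wrist0.png

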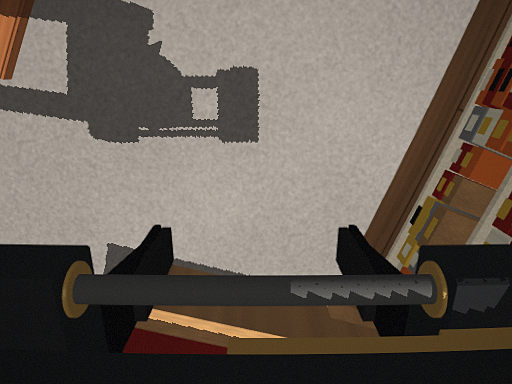

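```bash
python3 - <<'E'
from h import *
t=load('top0'); s=load('scene0')
for n,(u,v) in dict(A=(302,210),B=(402,185),C=(338,312),jar=(204,260),car=(205,141),carton=(303,124),tick=(118,185)).items(): print(n,onz(t,u,v,40).round())
a=t['color'][165:255,255:345,::-1]; b=s['color'][210:300,195:285,::-1]
im=np.hstack([cv2.resize(x,(400,400),interpolation=cv2.INTER_CUBIC) for x in (a,b)])
cv2.imwrite('pics/cropA.png',im)
a=t['color'][25:275,95:195,::-1]; cv2.imwrite('pics/cropb.png',np.rot90(cv2.resize(a,(240,600),interpolation=cv2.INTER_CUBIC)))
b=s['color'][65:215,250:490,::-1];cv2.imwrite('pics/cropb2.png',cv2.resize(b,(800,500),interpolation=cv2.INTER_CUBIC))
E
```

```text
A [ 529. -154.   40.]
B [ 595. -401.   40.]
C [ 292. -233.   40.]
jar [406.  78.  40.]
car [705.  88.  40.]
carton [ 754. -161.   40.]
tick [587. 298.  40.]
```

View pics/cropA.png

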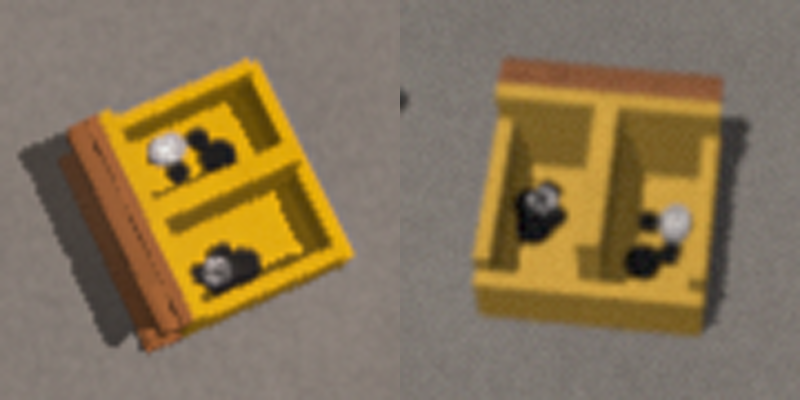

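View pics/cropb.png

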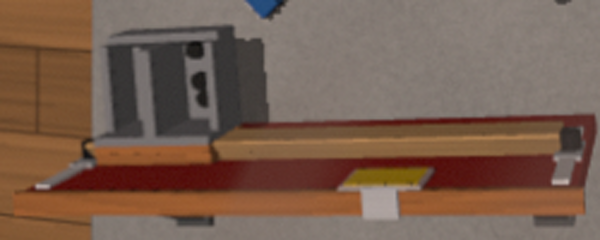

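View pics/cropb2.png

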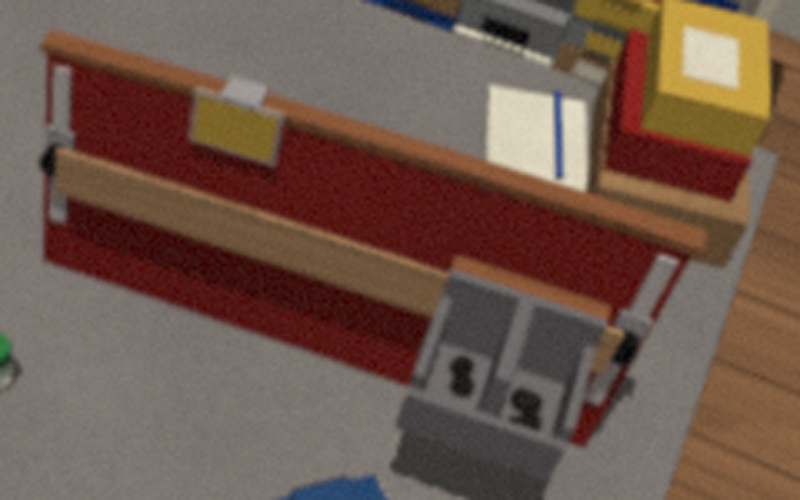

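```bash
python3 - <<'E'
from h import *
t=load('top0'); s=load('scene0')
def scn(x,y): return (250+x/3.3333,65+y/3.3333)
def tp(x,y): return (95+(239-y)/2.4,25+x/2.4)
print('top edge scene',[onz(s,*scn(*p),235).round(1) for p in [(50,55),(690,253)]])
print('top edge top',[onz(t,*tp(*p),235).round(1) for p in [(18,190),(583,191)]])
print('foot scene',[onz(s,*scn(*p),0).round(1) for p in [(45,260),(385,376),(585,445)]])
print('foot top',[onz(t,*tp(*p),0).round(1) for p in [(595,116),(500,119)]])
print('rim lip left end',two(s,scn(55,150),t,tp(567,133)))
# ticket
for n,p in [('s',[(192,93),(282,117),(190,140),(277,165)])]: print([onz(s,*scn(*q),z).round(1) for q,z in zip(p,[247,247,197,197])])
print([onz(t,*tp(*q),z).round(1) for q,z in zip([(433,168),(352,168),(422,190),(338,190)],[247,247,197,197])])
# bin A
ca=lambda x,y:(255+x/4.444,165+y/4.444); cs=lambda x,y:(195+(x-400)/4.444,210+y/4.444)
print('A front corners z40 top',[onz(t,*ca(*p),40).round(1) for p in [(257,60),(353,255)]])
print('back top', [onz(t,*ca(*p),78).round(1) for p in [(70,130),(103,112),(190,328),(150,350)]])
print('A front bottom scene',[onz(s,*cs(*p),0).round(1) for p in [(480,310),(703,333)]], [onz(s,*cs(*p),40).round(1) for p in [(478,283),(708,303)]])
print('back top scene',[onz(s,*cs(*p),78).round(1) for p in [(498,90),(721,103),(503,60),(721,78)]])
E
```

```text
top edge scene [array([382.9, 221.7, 235. ]), array([875. , 272.4, 235. ])]
top edge top [array([879.3, 269. , 235. ]), array([371.8, 223. , 235. ])]
foot scene [array([380.9, 225.5,  -0. ]), array([701.1, 257.8,   0. ]), array([876.7, 276.2,   0. ])]
foot top [array([376.6, 222.9,   0. ]), array([473.8, 233. ,   0. ])]
rim lip left end (array([395.00974323, 203.19019541, 154.95953067]), np.float64(9.038450343281424))
[array([503.1, 224.2, 247. ]), array([571.9, 234.6, 247. ]), array([504.2, 229.9, 197. ]), array([574. , 239.2, 197. ])]
[array([490.1, 211.2, 247. ]), array([558., 217., 247.]), array([510.6, 247. , 197. ]), array([586. , 253.9, 197. ])]
A front corners z40 top [array([ 609.1, -182.4,   40. ]), array([ 499.8, -231.8,   40. ])]
back top [array([558.2, -77.1,  78. ]), array([568.3, -94.5,  78. ]), array([ 453.7, -139.1,   78. ]), array([ 442.1, -118.3,   78. ])]
A front bottom scene [array([ 500.3, -226.2,    0. ]), array([ 610.9, -176.5,    0. ])] [array([ 503.9, -227.4,   40. ]), array([ 612.9, -176.2,   40. ])]
back top scene [array([ 463.1, -141.6,   78. ]), array([569.6, -88.1,  78. ]), array([ 454.9, -124.4,   78. ]), array([561.8, -74.5,  78. ])]
```

```bash
python3 - <<'E'
from h import *
t=load('top0'); s=load('scene0')
a=t['color'][130:275,100:150,::-1]; a=np.rot90(cv2.resize(a,(250,725),interpolation=cv2.INTER_CUBIC)); 
b=s['color'][75:165,255:405,::-1]; b=cv2.resize(b,(725,435),interpolation=cv2.INTER_CUBIC)
im=np.vstack([a,b[:345]]); im=np.clip(im*1.5,0,255).astype(np.uint8); cv2.imwrite('pics/z1.png',im)
E
```

```text
(no output)
```

View pics/z1.png

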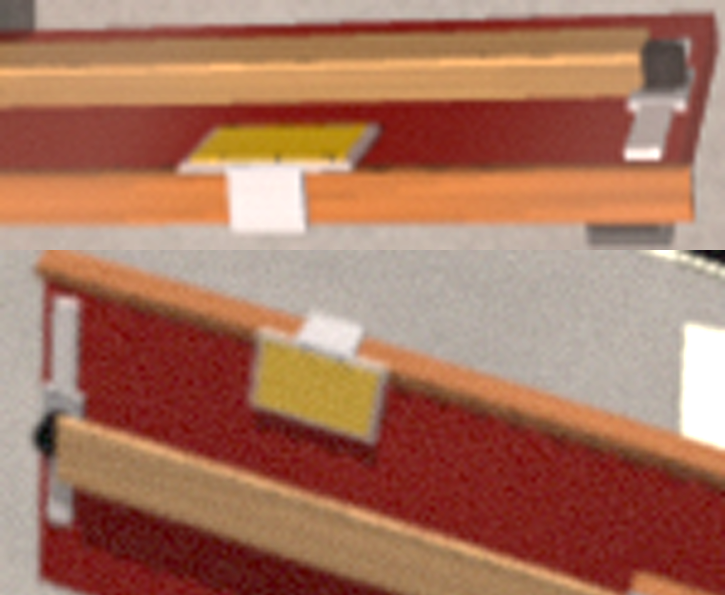

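```bash
python3 - <<'E'
from h import *
t=load('top0'); s=load('scene0')
T=lambda x,y:(100+(249-y)/5,130+x/5); S=lambda x,y:(255+x/4.833,75+(y-250)/4.833)
def plane(c,p,q):
    o,r=ray(c,*p);_,r2=ray(c,*q);n=np.cross(r,r2);return o,n/np.linalg.norm(n)
def tri(name,sp,sq,tps):
    o,n=plane(s,S(*sp),S(*sq))
    for x in tps: print(name,onplane(t,*T(*x),o,n).round(1))
tri('lip',(75,422),(610,588),[(0,74),(320,67),(640,57)])
tri('boardtop front',(50,275),(725,482),[(0,168),(690,165)])
tri('foot',(42,578),(42+(725-42),578+0.343*683),[(300,25),(700,15)])
bx=np.array([-.0957,.9954,0])
def bp(c,p,off): return onplane(c,*p,np.array([628,248,0])+bx*off,bx)
for off in(-3,0):
  print('ticket S',[bp(s,S(*p),off).round(1) for p in [(262,333),(388,372),(250,408),(374,443)]])
  print('ticket T',[bp(t,T(*p),off).round(1) for p in [(182,166),(350,168),(212,126),(378,124)]])
print('lip S',[bp(s,S(*p),-22).round(1) for p in [(75,422),(610,588)]])
print('lip T',[bp(t,T(*p),-22).round(1) for p in [(0,74),(640,57)]])
E
```

```text
lip [679.1 228.  168.1]
lip [533.4 214.  165.5]
lip [397.5 199.5 164.4]
boardtop front [647.  242.8 243.8]
boardtop front [371.2 217.2 242.4]
foot [583.4 239.6   8. ]
foot [383.2 220.3   7. ]
ticket S [array([503.7, 233. , 243.4]), array([572.2, 239.6, 243.1]), array([502.6, 232.9, 191.6]), array([572.2, 239.6, 194.4])]
ticket T [array([574.3, 239.8, 229.7]), array([503.8, 233. , 233.4]), array([578.3, 240.2, 175.7]), array([505.5, 233.2, 175.4])]
ticket S [array([502.6, 235.9, 240.9]), array([571.3, 242.6, 240.5]), array([501.4, 235.8, 188.9]), array([571.4, 242.6, 191.7])]
ticket T [array([577.3, 243.1, 220.2]), array([506. , 236.3, 224. ]), array([581.4, 243.5, 165.6]), array([507.7, 236.4, 165.3])]
lip S [array([411.2, 205.1, 160.6]), array([714.4, 234.2, 166. ])]
lip T [array([683.5, 231.2, 157.7]), array([398.9, 203.9, 148.7])]
```

```bash
cat >> h.py <<'E'
from scipy.spatial.transform import Rotation as Ro
def Rtool(yaw,lean): # tool x along heading yaw, leaning: tool z tips to +x by lean
    return Ro.from_euler('z',yaw,degrees=True)*Ro.from_euler('x',180,degrees=True)*Ro.from_rotvec([0,np.deg2rad(lean),0])
def delta(tcp,Rt,quiet=0):
    s=telemetry.read_state(); R=Ro.from_euler('xyz',s['ee_rot']); p=np.array(s['tool_pos'])
    d=R.inv().apply(np.array(tcp)-p); rv=np.rad2deg((R.inv()*Rt).as_rotvec())
    print('t',round(s['time_s'],2),'pos',p.round(1),'F',np.round(s['contact_force'],1),'M',np.round(s['ft_torque'],2),'w',round(s['grip_width'],1))
    print('shift tool',d.round(1),'rotvec',rv.round(1),'target',np.round(tcp,1)); return d,rv
def grasp_tcp(o,yaw,lean,gx,gz,tip=0,back=0,gy=0):
    # bin origin o, bin yaw, lean of tool rel. to bin, tip=front up angle; returns tcp,Rt
    Rb=Ro.from_euler('z',yaw,degrees=True)*Ro.from_euler('y',tip,degrees=True)
    Rt=Rb*Ro.from_euler('x',180,degrees=True)*Ro.from_rotvec([0,np.deg2rad(lean),0])
    g=np.array(o)+Rb.apply([gx,gy,gz]); z=Rt.apply([0,0,1])
    return g+(11-back)*z,Rt
E
python3 - <<'E'
from h import *
o=[535,-159,0]
tcp,Rt=grasp_tcp(o,114.8,25,0,54,back=110); print(Rt.apply([0,0,1]))
d,rv=delta(tcp,Rt); print(d/12)
# front up check
print(Ro.from_euler('y',25,degrees=True).apply([-50,0,0]))
E
```

```text
[-0.17726811  0.38364334 -0.90630779]
t 0.15 pos [ 215.8 -586.1  229.7] F [-0.5  0.2  0.4] M [-0.04  0.05 -0.03] w 87.0
shift tool [ 450.4 -248.6   86.4] rotvec [ 20.5  18.9 -92.9] target [ 552.5 -197.   143.7]
[ 37.53323419 -20.71925287   7.20209236]
[-45.31538935   0.          21.13091309]
```

```bash
python3 -m inch '[40,-22,0,0,0,0,45, 40,-22,0,0,0,0,45, 40,-22,0,0,0,0,45, 40,-22,0,0,0,0,45, 40,-22,0,0,0,0,45, 40,-22,0,0,0,0,45, 40,-22,0,0,0,0,45, 40,-22,0,0,0,0,45, 40,-22,0,0,0,0,45, 40,-22,0,0,0,0,45]' 
python3 -m inch '[0,0,0,0,0,-8.5,45, 0,0,0,0,0,-8.5,45, 0,0,0,0,0,-8.5,45, 0,0,0,0,0,-8.5,45, 0,0,0,0,0,-8.5,45, 0,0,0,0,0,-8.5,45, 0,0,0,0,0,-8.5,45, 0,0,0,0,0,-8.5,45, 0,0,0,0,0,-8.5,45, 0,0,0,0,0,-8.5,45]' 
python3 - <<'E'
from h import *
tcp,Rt=grasp_tcp([535,-159,0],114.8,25,0,54,back=110); delta(tcp,Rt)
E
```

```text
time_s: 1.15
tool_pos: [521.2, -233.0, 226.3]
ee_rot: [-3.137, 0.002, 0.341]
contact_force: [0.9, -1.1, -0.3]
grip_width: 45.4
time_s: 2.15
tool_pos: [523.8, -223.5, 222.2]
ee_rot: [-3.136, -0.011, 1.846]
contact_force: [-0.4, -0.1, -0.2]
grip_width: 44.9
t 2.15 pos [ 523.8 -223.5  222.2] F [-0.4 -0.1 -0.2] M [ 0.02 -0.18 -0.01] w 44.9
shift tool [16.9 35.2 78.4] rotvec [ 1.7 24.3 -9. ] target [ 552.5 -197.   143.7]
```

```bash
python3 -m inch '[4,9,10,0,0,-4.5,45, 4,9,10,0,0,-4.5,45, 4,9,10,0,8,0,45, 4,9,10,0,8,0,45, 0,0,0,0,8,0,45, 0,0,0,0,0,0,45]' 
python3 - <<'E'
from h import *
tcp,Rt=grasp_tcp([535,-159,0],114.8,25,0,54,back=110); delta(tcp,Rt)
cap('wrist','w1')
E
```

```text
time_s: 2.75
tool_pos: [549.5, -190.0, 179.2]
ee_rot: [-3.137, -0.449, 2.015]
contact_force: [-0.5, -0.2, -0.8]
grip_width: 44.9
t 2.75 pos [ 549.5 -190.   179.2] F [-0.5 -0.2 -0.8] M [-0.27 -0.23  0.05] w 44.9
shift tool [-22.3  -0.1  28.7] rotvec [-0.5 -0.7  0.6] target [ 552.5 -197.   143.7]
```

View pics/w1.png

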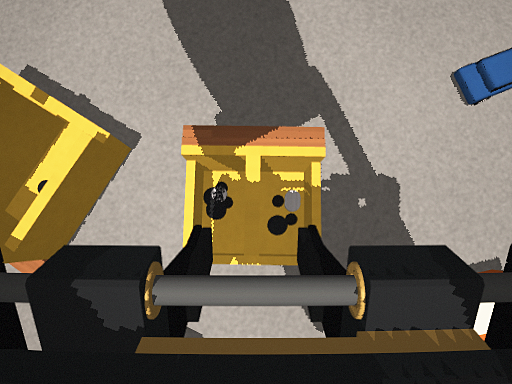

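```bash
python3 - <<'E'
from h import *
w=load('w1'); a=w['color'][115:275,170:340,::-1]; cv2.imwrite('pics/w1z.png',cv2.resize(a,(680,640),interpolation=cv2.INTER_CUBIC))
for z,ps in [(78,[(183,147),(326,147),(247,157),(260,157)])]: print([onz(w,*p,z).round(1) for p in ps])
E
```

```text
[array([ 459.5, -143.4,   78. ]), array([567.5, -92.1,  78. ]), array([ 511.6, -128.2,   78. ]), array([ 521.4, -123.6,   78. ])]
```

View pics/w1z.png

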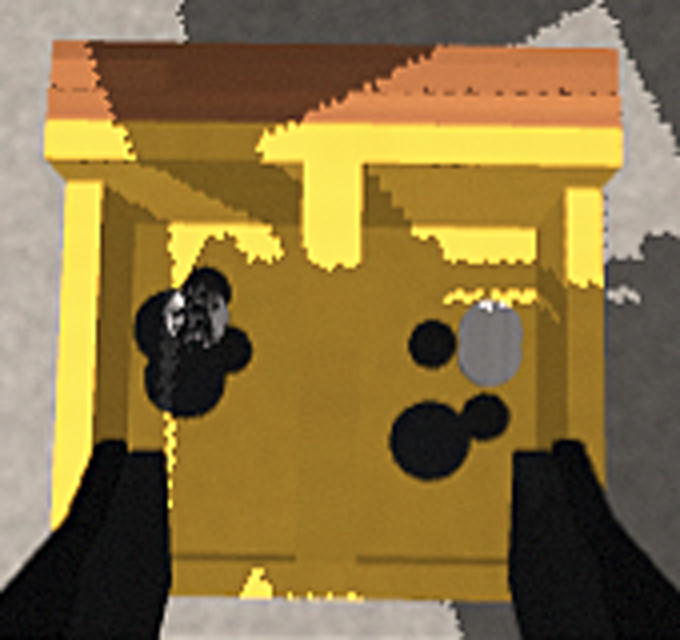

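```bash
python3 - <<'E'
from h import *
w=load('w1')
P=[onz(w,u,v,78) for u,v in [(181.3,145.5),(325.5,147),(246,175),(261,175)]]; print(np.round(P,1))
l,r=P[0],P[1]; d=(r-l); print('width',np.linalg.norm(d),'yaw',np.degrees(np.arctan2(d[1],d[0]))+90)
m=(l+r)/2; yaw=np.degrees(np.arctan2(d[1],d[0]))+90
x=np.array([np.cos(np.radians(yaw)),np.sin(np.radians(yaw)),0]); print('origin',m-50*x, 'rib', (P[2]+P[3])/2-m, ((P[2]+P[3])/2-m)@d/np.linalg.norm(d))
E
```

```text
[[ 457.6 -142.9   78. ]
 [ 567.1  -92.3   78. ]
 [ 517.5 -142.2   78. ]
 [ 528.6 -136.9   78. ]]
width 120.62403444665773 yaw 114.8052238566354
origin [ 533.33167232 -162.99030448   78.        ] rib [ 10.67893895 -21.98965182   0.        ] 0.4682666528663455
```

```bash
python3 - <<'E'
from h import *
for b in (60,0):
  tcp,Rt=grasp_tcp([533.8,-162,0],114.8,25,0,54,back=b); delta(tcp,Rt)
E
```

```text
t 2.8 pos [ 549.8 -189.3  180.4] F [ 0.2 -0.4 -0.6] M [-0.21 -0.23  0.02] w 45.0
shift tool [-25.5  -2.7  78.7] rotvec [-0.5 -0.5  0.6] target [ 542.5 -180.8   98.4]
t 2.8 pos [ 549.8 -189.3  180.4] F [ 0.2 -0.4 -0.6] M [-0.21 -0.23  0.02] w 45.0
shift tool [-26.   -2.1 138.7] rotvec [-0.5 -0.5  0.6] target [ 531.9 -157.8   44. ]
```

```bash
python3 -m inch '[-13,-1.5,20,0,0,0.5,45, -13,-1,20,0,0,0,45, 0,0,20,0,0,0,45, 0,0,18,0,0,0,45, 0,0,0,0,0,0,45]' 
python3 - <<'E'
from h import *
tcp,Rt=grasp_tcp([533.8,-162,0],114.8,25,0,54,back=0); delta(tcp,Rt)
E
```

```text
time_s: 3.3
tool_pos: [544.9, -181.5, 101.4]
ee_rot: [-3.139, -0.423, 2.01]
contact_force: [0.9, 0.7, 0.8]
grip_width: 45.3
t 3.3 pos [ 544.9 -181.5  101.4] F [0.9 0.7 0.8] M [-0.18 -0.2   0.04] w 45.3
shift tool [ 1.1 -1.5 63.4] rotvec [-0.3  0.8  0.4] target [ 531.9 -157.8   44. ]
```

```bash
python3 -m inch '[0.5,-0.5,16,0,0.8,0.4,45, 0.5,-0.5,16,0,0,0,45, 0,-0.3,16,0,0,0,45, 0,0,14,0,0,0,45, 0,0,0,0,0,0,45, 0,0,0,0,0,0,45]' 
python3 - <<'E'
from h import *
tcp,Rt=grasp_tcp([533.8,-162,0],114.8,25,0,54,back=0); delta(tcp,Rt)
cap('wrist','w2')
E
```

```text
time_s: 3.9
tool_pos: [533.6, -156.5, 46.4]
ee_rot: [-3.14, -0.426, 2.006]
contact_force: [-0.5, 0.2, -0.5]
grip_width: 45.1
t 3.9 pos [ 533.6 -156.5   46.4] F [-0.5  0.2 -0.5] M [-0.25 -0.19 -0.02] w 45.1
shift tool [-1.4 -2.1  2. ] rotvec [-0.1  0.6  0.1] target [ 531.9 -157.8   44. ]
```

View pics/w2.png

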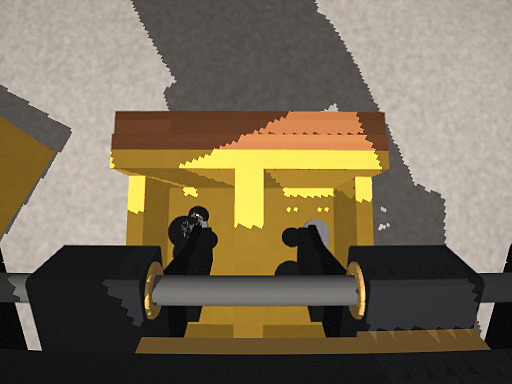

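```bash
python3 -m inch '[-1.5,-2.5,2.5,0,0.6,0,45, 0,-0.5,0,0,0,0,45, 0,0,0,0,0,0,30, 0,0,0,0,0,0,20, 0,0,0,0,0,0,20]' 
python3 - <<'E'
from h import *
tcp,Rt=grasp_tcp([533.8,-162,0],114.8,25,0,54,back=0); delta(tcp,Rt)
c=cap('wrist','w3'); cv2.imwrite('pics/w3z.png',cv2.resize(c['color'][140:350,130:390,::-1],(780,630))[:600])
E
```

```text
time_s: 4.45
tool_pos: [532.4, -160.1, 45.0]
ee_rot: [3.141, -0.434, 2.006]
contact_force: [-0.3, 0.2, 0.2]
grip_width: 28.6
t 4.45 pos [ 532.4 -160.1   45. ] F [-0.3  0.2  0.2] M [-0.24 -0.19  0.05] w 28.6
shift tool [1.7 0.5 1.9] rotvec [-0.   0.1  0.1] target [ 531.9 -157.8   44. ]
```

View pics/w3z.png

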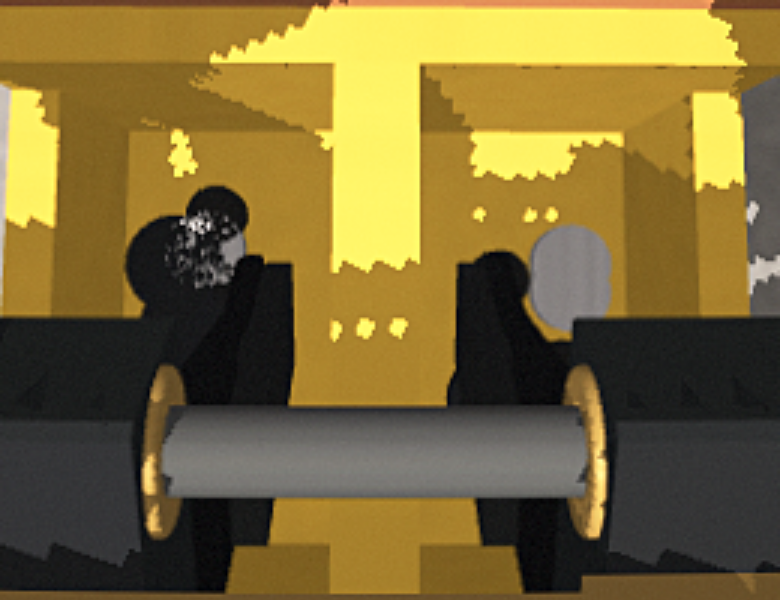

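```bash
python3 -m inch '[0,0,0,0,0,0,14, 0,0,0,0,0,0,11, 0,0,0,0,0,0,8, 0,0,0,0,0,0,4, 0,0,0,0,0,0,2, 0,0,0,0,0,0,0]' 15
python3 -m inch '[0,0,0,0,0,0,0, 0,0,0,0,0,0,0, 0,0,0,0,0,0,0]' 45
python3 - <<'E'
from h import *
tcp,Rt=grasp_tcp([533.8,-162,0],114.8,25,0,54,back=0); delta(tcp,Rt)
E
```

```text
time_s: 5.1
tool_pos: [532.5, -160.1, 45.2]
ee_rot: [3.141, -0.434, 2.006]
contact_force: [-0.6, 0.5, -0.6]
grip_width: 11.7
time_s: 5.4
tool_pos: [532.5, -160.1, 45.2]
ee_rot: [3.141, -0.434, 2.006]
contact_force: [0.4, -0.4, 0.0]
grip_width: 11.9
t 5.4 pos [ 532.5 -160.1   45.2] F [ 0.4 -0.4  0. ] M [-0.13 -0.2   0.  ] w 11.9
shift tool [1.7 0.3 2.1] rotvec [-0.   0.1  0.1] target [ 531.9 -157.8   44. ]
```

```bash
cat >> h.py <<'E'
import json,os
def Ttool():
    s=telemetry.read_state(); M=np.eye(4); M[:3,:3]=Ro.from_euler('xyz',s['ee_rot']).as_matrix(); M[:3,3]=s['tool_pos']; return M,s
BY=95.5; B0=np.array([539.,238.,0.])   # board yaw, ticket foot
def Tb(X,Y,Z,tip,yaw=None,dy=0):
    M=np.eye(4); b=Ro.from_euler('z',BY,degrees=True)
    M[:3,3]=B0+b.apply([X,Y,Z]); M[:3,:3]=(b*Ro.from_euler('z',dy,degrees=True)*Ro.from_euler('y',tip,degrees=True)).as_matrix(); return M
def binpose():
    M,s=Ttool(); W=M@np.array(json.load(open('X.json'))); b=Ro.from_euler('z',BY,degrees=True)
    p=b.inv().apply(W[:3,3]-B0); e=(b.inv()*Ro.from_matrix(W[:3,:3])).as_euler('ZYX',degrees=True)
    F=b.inv().apply(s['contact_force']); 
    print('t %.2f'%s['time_s'],'bin@board',p.round(1),'yaw,tip,roll',e.round(1),'Fboard',F.round(1),'M',b.inv().apply(s['ft_torque']).round(2),'w %.1f'%s['grip_width'])
    st=(b.inv()*Ro.from_matrix(W[:3,:3])).apply([[66,0,56],[70,0,0],[68,0,76],[50,0,78]])+p; print(' strip edge',st[0].round(1),'heel',st[1].round(1),'strip rear top',st[2].round(1))
def todo(X,Y,Z,tip,dy=0):
    binpose()
    M,s=Ttool(); T=Tb(X,Y,Z,tip,dy=dy)@np.linalg.inv(np.array(json.load(open('X.json'))))
    R=Ro.from_matrix(M[:3,:3]); print(' TODO shift',R.inv().apply(T[:3,3]-M[:3,3]).round(1),'rot',np.rad2deg((R.inv()*Ro.from_matrix(T[:3,:3])).as_rotvec()).round(1),'tcp->',T[:3,3].round(1))
E
python3 - <<'E'
from h import *
M,s=Ttool(); W=np.eye(4); W[:3,:3]=Ro.from_euler('z',114.9,degrees=True).as_matrix(); W[:3,3]=[533.5,-162,0]
X=np.linalg.inv(M)@W; print(X.round(3)); X[1,3]=0; json.dump(X.tolist(),open('X.json','w')); binpose()
E
python3 -m inch '[6,0,-13,0,0,0,0, 8,0,-18,0,0,0,0, 8,0,-18,0,0,0,0, 8,0,-18,0,0,0,0, 0,0,0,0,0,0,0, 0,0,0,0,0,0,0]'
python3 - <<'E'
from h import *
binpose(); cap('wrist','w4')
E
```

```text
[[ 9.0700e-01  1.0000e-03  4.2000e-01 -2.0958e+01]
 [ 0.0000e+00 -1.0000e+00  1.0000e-03  2.8000e-02]
 [ 4.2000e-01 -0.0000e+00 -9.0700e-01  4.0156e+01]
 [ 0.0000e+00  0.0000e+00  0.0000e+00  1.0000e+00]]
t 5.40 bin@board [-397.6   43.8   -0. ] yaw,tip,roll [19.4  0.   0. ] Fboard [-0.4 -0.4  0. ] M [-0.19  0.15  0.  ] w 11.9
 strip edge [-335.4   65.8   56. ] heel [-331.6   67.1   -0. ] strip rear top [-333.5   66.4   76. ]
time_s: 6.0
tool_pos: [531.3, -160.4, 121.4]
ee_rot: [-3.139, -0.436, 2.005]
contact_force: [-0.1, -0.4, -3.5]
grip_width: 12.0
t 6.00 bin@board [-397.8   45.3   76.1] yaw,tip,roll [19.4 -0.1  0.2] Fboard [-0.4  0.1 -3.5] M [-0.3   0.54 -0.01] w 12.0
 strip edge [-335.6   67.   132.2] heel [-331.8   68.6   76.2] strip rear top [-333.7   67.6  152.2]
```

View pics/w4.png

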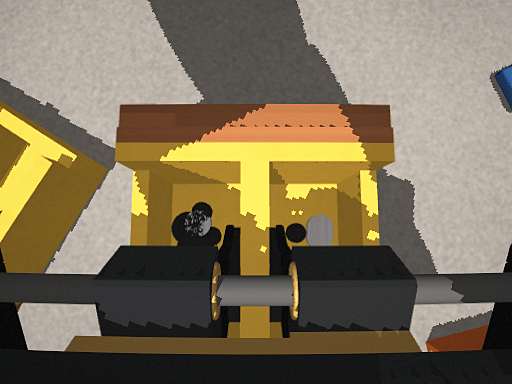

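```bash
python3 -m inch '[15,0,-30,0,0,0,0, 13,0,-30,0,-5,0,0, 10,0,-30,0,-5,0,0, 8,0,-25,0,-5,0,0, 0,0,0,0,-5,0,0, 0,0,0,0,-5,0,0, 0,0,0,0,0,5,0, 0,0,0,0,0,5,0, 0,0,0,0,0,5,0, 0,0,0,0,0,4.4,0]'
python3 - <<'E'
from h import *
todo(-150,0,175,25)
E
```

```text
time_s: 7.05
tool_pos: [525.0, -155.7, 236.5]
ee_rot: [-3.126, 0.002, 1.656]
contact_force: [1.0, 0.3, -3.4]
grip_width: 12.0
t 7.05 bin@board [-411.6   52.6  196.4] yaw,tip,roll [-0.3 25.   1. ] Fboard [ 0.2 -1.  -3.4] M [-0.09  0.    0.  ] w 12.0
 strip edge [-328.1   51.2  219.3] heel [-348.1   52.3  166.8] strip rear top [-317.8   50.8  236.5]
 TODO shift [262.2  49.1  20.1] rot [-0.9 -0.  -0.7] tcp-> [551.3 109.6 215.1]
```

```bash
python3 -m inch '[32,6.2,0,0,0,0,0, 32,6.2,0,0,0,0,0, 32,6.2,0,0,0,0,0, 32,6.2,0,0,0,0,0, 32,6.2,0,-0.9,0,-0.7,0, 32,6.2,0,0,0,0,0, 32,6.2,0,0,0,0,0, 28,5,0,0,0,0,0, 0,0,0,0,0,0,0, 0,0,0,0,0,0,0]'
python3 - <<'E'
from h import *
todo(-125,0,170,25)
for n in ['scene','top']: 
  c=cap(n,n+'1')
s=load('scene1');t=load('top1')
cv2.imwrite('pics/v1.png',np.hstack([cv2.resize(s['color'][60:210,250:440,::-1],(430,340)),cv2.resize(t['color'][100:280,95:205,::-1],(366,600))[:340]]))
cv2.imwrite('pics/v1s.png',cv2.resize(s['color'][55:205,250:440,::-1],(760,600),interpolation=cv2.INTER_CUBIC))
E
```

```text
time_s: 8.05
tool_pos: [542.1, 110.6, 219.1]
ee_rot: [-3.112, -0.007, 1.663]
contact_force: [0.3, -0.7, -3.7]
grip_width: 11.8
t 8.05 bin@board [-147.8   10.4  178.8] yaw,tip,roll [ 0.5 24.4  1.9] Fboard [-0.8 -0.2 -3.7] M [-0.13  0.06  0.03] w 11.8
 strip edge [-64.5   9.3 202.5] heel [-84.   11.  149.9] strip rear top [-54.4   8.8 219.8]
 TODO shift [23.1  9.3  8.9] rot [-1.7 -0.6 -0.2] tcp-> [548.9 134.5 210.1]
```

View pics/v1s.png

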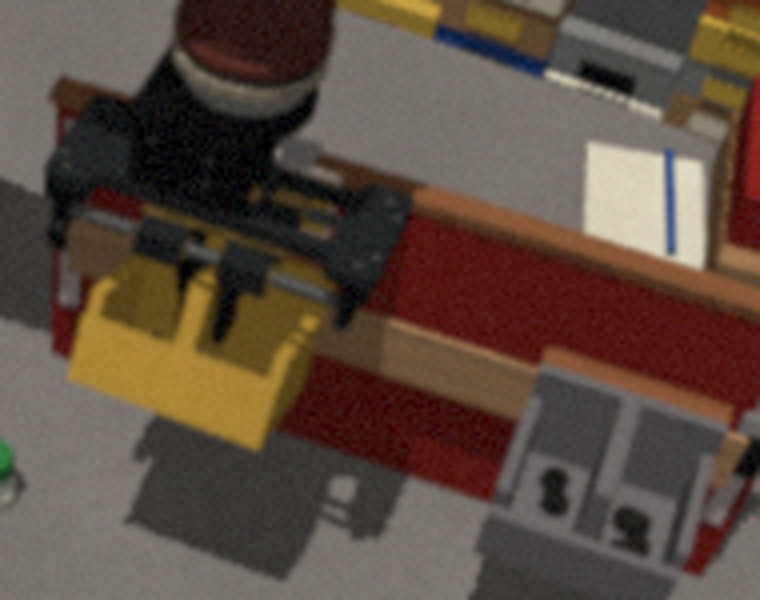

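View pics/top1.png

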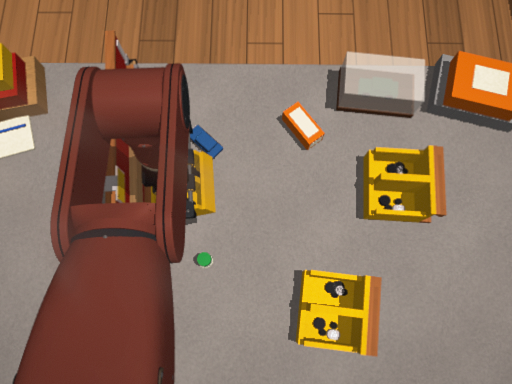

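```bash
python3 -m inch '[0,5,0,-1,6,0,0, 0,4,0,-0.7,6,0,0, 0,0,0,0,6,0,0, 0,0,0,0,6,0,0, 0,0,0,0,0,0,0]'
python3 - <<'E'
from h import *
todo(-125,0,170,25)
cap('wrist','w5')
E
```

```text
time_s: 8.65
tool_pos: [551.6, 105.9, 218.7]
ee_rot: [3.138, -0.438, 1.656]
contact_force: [-0.2, 0.0, -3.9]
grip_width: 12.0
t 8.65 bin@board [-134.6    0.   173.4] yaw,tip,roll [-0.7 -0.2 -0.1] Fboard [ 0.1  0.2 -3.9] M [-0.09  0.59  0.05] w 12.0
 strip edge [-68.9  -0.7 229.7] heel [-64.6  -0.9 173.7] strip rear top [-66.9  -0.7 249.7]
 TODO shift [22.4 -0.3 20. ] rot [  0.3 -25.2  -0.7] tcp-> [548.9 134.5 210.1]
```

View pics/w5.png

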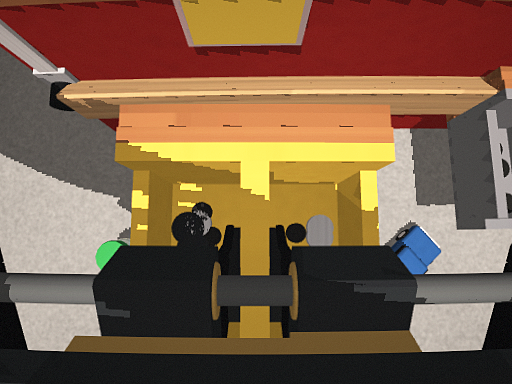

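```bash
python3 - <<'E'
from h import *
w=load('w5'); cv2.imwrite('pics/w5z.png',cv2.resize(w['color'][0:170,40:512,::-1],(800,288*2),interpolation=cv2.INTER_CUBIC))
E
```

```text
(no output)
```

View pics/w5z.png

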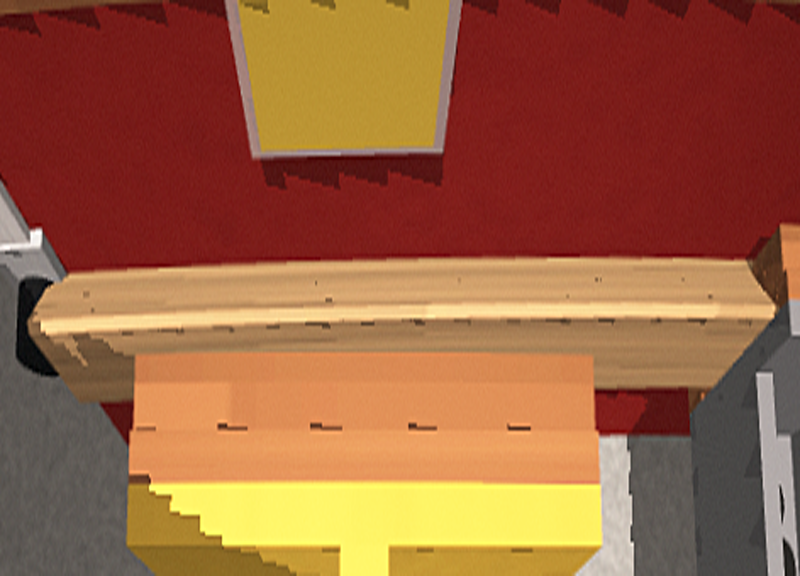

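```bash
python3 - <<'E'
from h import *
w=load('w5'); b=Ro.from_euler('z',BY,degrees=True)
px=lambda x,y:(40+x/1.695,y/3.388)
def bf(P): return b.inv().apply(P-B0).round(1)
for z in (150,158,166): print('lip',z,bf(onz(w,*px(45,325),z)),bf(onz(w,*px(400,315),z)),bf(onz(w,*px(765,311),z)))
print('ticket', [bf(onz(w,*px(*p),197)) for p in [(261,153),(436,149)]])
print('bin back z+78', [bf(onz(w,*px(*p),173.4+78)) for p in [(127,485),(602,485)]])
print('rail-board line', [[bf(onz(w,*px(*p),z)) for p in [(65,272),(400,260),(745,260)]] for z in (136,)])
E
```

```text
lip 150 [-19.6 142.7 150. ] [-20.5 -17.  150. ] [ -19.4 -184.9  150. ]
lip 158 [-23.  138.1 158. ] [-23.9 -16.4 158. ] [ -22.9 -178.8  158. ]
lip 166 [-26.4 133.4 166. ] [-27.2 -15.8 166. ] [ -26.3 -172.7  166. ]
ticket [array([ -8.1,  36.9, 197. ]), array([ -8.1, -27.5, 197. ])]
bin back z+78 [array([-84.9,  60.8, 251.4]), array([-86.5, -60.6, 251.4])]
rail-board line [[array([ -0.5, 141.9, 136. ]), array([ -0.8, -18.4, 136. ]), array([  -0.4, -186.9,  136. ])]]
```

```bash
cat > clr.py <<'E'
import numpy as np,cv2
L=0
def dense(P,n=40,close=False):
    P=np.array(P,float); out=[]
    for a,b in zip(P[:-1],P[1:]): out+=[a+(b-a)*t for t in np.linspace(0,1,n,endpoint=False)]
    return np.array(out+[P[-1]])
outline=[(40,0),(70,0),(70,10),(68,12),(50,12),(50,72),(66,56),(68,58),(68,76),(52,78),(40,78)]
B=dense(outline); Bp=(np.array(outline)*1).astype(np.float32).reshape(-1,1,2)
rail=[(-22,-50),(-22,-.8),(-21.4,-.6),(0,-22),(0,-50),(-22,-50)]
Rp=np.array(rail[:-1],np.float32).reshape(-1,1,2); Rd=dense(rail,30)
def clear(X,Z,tip): # Z relative to lip; returns signed clearance
    c,s=np.cos(np.radians(tip)),np.sin(np.radians(tip))
    W=np.stack([B[:,0]*c+B[:,1]*s+X,-B[:,0]*s+B[:,1]*c+Z],1)
    d1=min(-cv2.pointPolygonTest(Rp,(float(p[0]),float(p[1])),True) for p in W[::2])
    d2=-W[:,0].max()
    q=Rd-[X,Z]; q=np.stack([q[:,0]*c-q[:,1]*s,q[:,0]*s+q[:,1]*c],1)
    d3=min(-cv2.pointPolygonTest(Bp,(float(p[0]),float(p[1])),True) for p in q[::2])
    return min(d1,d2,d3)
if __name__=='__main__':
    print('home',clear(-72,-72,0))
    for tip in (28,25,22,19,16,13,10,7,5,3,1,0):
        best=max((clear(X,Z,tip),X,Z) for X in np.arange(-98,-70,1) for Z in np.arange(-72,-30,1))
        Zs=[(X,Z) for X in np.arange(-98,-70,.5) for Z in [0]]
        print(tip,'best clearance %.1f X %.1f Z %.1f'%best)
E
python3 clr.py
```

```text
home -2.6973983046972182e-06
28 best clearance -0.7 X -95.0 Z -31.0
25 best clearance 1.3 X -95.0 Z -31.0
22 best clearance 3.5 X -95.0 Z -31.0
19 best clearance 4.6 X -96.0 Z -31.0
16 best clearance 5.7 X -98.0 Z -31.0
13 best clearance 5.5 X -98.0 Z -31.0
10 best clearance 5.3 X -98.0 Z -31.0
7 best clearance 5.3 X -98.0 Z -31.0
5 best clearance 5.4 X -98.0 Z -31.0
3 best clearance 5.6 X -98.0 Z -31.0
1 best clearance 6.9 X -98.0 Z -63.0
0 best clearance 8.0 X -98.0 Z -66.0
```

```bash
cat > path.py <<'E'
from clr import *
from scipy.ndimage import label
tips=np.arange(0,33,2.); Xs=np.arange(-100,-69.9,1); Zs=np.arange(-74,-19.9,1)
C=np.array([[[clear(X,Z,t) for Z in Zs] for X in Xs] for t in tips]); np.save('C.npy',C)
ih=(0,int(-72+100),int(-72+74))
for thr in (-.5,-.2,0,.3,.6,.9,1.2,1.5,2,2.5):
    lab,_=label(C>=thr,np.ones((3,3,3)))
    # entrance: Z=-20 any tip ; goals: per tip engaged heel under: tip 2..6, Z<-66
    ent=set(lab[:,:,-1].ravel())-{0}
    res=[t for k,t in enumerate(tips) for _ in [0] if any(lab[k,i,j] in ent for i in range(len(Xs)) for j in range(len(Zs)) if Xs[i]>-84+0 and Zs[j]<-58 and lab[k,i,j])]
    print(thr,'tips reachable while engaged',res[:4], 'home' , lab[ih] in ent)
E
python3 path.py
```

```text
-0.5 tips reachable while engaged [np.float64(0.0), np.float64(2.0), np.float64(4.0), np.float64(6.0)] home True
-0.2 tips reachable while engaged [np.float64(0.0), np.float64(2.0), np.float64(4.0), np.float64(6.0)] home True
0 tips reachable while engaged [np.float64(0.0), np.float64(2.0), np.float64(4.0), np.float64(6.0)] home False
0.3 tips reachable while engaged [np.float64(0.0), np.float64(2.0), np.float64(4.0), np.float64(6.0)] home False
0.6 tips reachable while engaged [np.float64(0.0), np.float64(2.0), np.float64(4.0), np.float64(6.0)] home False
0.9 tips reachable while engaged [np.float64(0.0), np.float64(2.0), np.float64(4.0), np.float64(6.0)] home False
1.2 tips reachable while engaged [] home False
1.5 tips reachable while engaged [] home False
2 tips reachable while engaged [] home False
2.5 tips reachable while engaged [] home False
```

```bash
cat > dj.py <<'E'
import numpy as np,heapq
C=np.load('C.npy'); tips=np.arange(0,33,2.); Xs=np.arange(-100,-69.9,1); Zs=np.arange(-74,-19.9,1)
s=(0,28,2); D={s:0}; pr={}; h=[(0,s)]
while h:
    d,n=heapq.heappop(h)
    if d>D[n]: continue
    if Zs[n[2]]==-20 and tips[n[0]]>=24: break
    for a in(-1,0,1):
     for b in(-1,0,1):
      for c in(-1,0,1):
        m=(n[0]+a,n[1]+b,n[2]+c)
        if min(m)<0 or m[0]>=len(tips) or m[1]>=len(Xs) or m[2]>=len(Zs) or C[m]<-.2: continue
        nd=d+(abs(a)+abs(b)+abs(c))**.5*(1 if (a or b or c) else 0)*(0.3+np.exp(-2.5*C[m])*3)
        if nd<D.get(m,1e9): D[m]=nd; pr[m]=n; heapq.heappush(h,(nd,m))
while n in pr or n==s:
    print('tip %2d X %.0f Z %.0f clr %.1f'%(tips[n[0]],Xs[n[1]],Zs[n[2]],C[n]))
    if n==s: break
    n=pr[n]
E
python3 dj.py
```

```text
tip 24 X -95 Z -20 clr 2.0
tip 22 X -95 Z -21 clr 3.5
tip 20 X -95 Z -22 clr 3.8
tip 20 X -95 Z -23 clr 3.8
tip 20 X -95 Z -24 clr 3.8
tip 20 X -95 Z -25 clr 3.8
tip 20 X -95 Z -26 clr 3.8
tip 20 X -95 Z -27 clr 3.8
tip 20 X -95 Z -28 clr 3.8
tip 20 X -95 Z -29 clr 3.8
tip 20 X -95 Z -30 clr 3.8
tip 20 X -95 Z -31 clr 3.8
tip 20 X -95 Z -32 clr 3.8
tip 20 X -95 Z -33 clr 3.7
tip 20 X -95 Z -34 clr 3.0
tip 18 X -94 Z -35 clr 2.3
tip 18 X -94 Z -36 clr 2.3
tip 18 X -94 Z -37 clr 2.3
tip 18 X -94 Z -38 clr 2.1
tip 18 X -93 Z -39 clr 1.7
tip 18 X -93 Z -40 clr 1.4
tip 18 X -92 Z -41 clr 1.4
tip 18 X -91 Z -42 clr 1.4
tip 18 X -90 Z -43 clr 1.4
tip 16 X -90 Z -44 clr 1.0
tip 16 X -89 Z -45 clr 1.7
tip 16 X -89 Z -46 clr 1.1
tip 14 X -89 Z -47 clr 1.3
tip 14 X -88 Z -48 clr 1.4
tip 14 X -87 Z -49 clr 1.4
tip 12 X -87 Z -50 clr 1.5
tip 12 X -86 Z -51 clr 1.6
tip 10 X -86 Z -52 clr 1.1
tip 10 X -85 Z -53 clr 1.7
tip 10 X -84 Z -54 clr 1.7
tip  8 X -83 Z -55 clr 1.4
tip  8 X -83 Z -56 clr 1.7
tip  8 X -82 Z -57 clr 1.6
tip  6 X -81 Z -58 clr 2.1
tip  6 X -81 Z -59 clr 1.6
tip  4 X -80 Z -60 clr 2.0
tip  4 X -79 Z -61 clr 2.1
tip  2 X -78 Z -62 clr 1.9
tip  2 X -77 Z -63 clr 2.5
tip  0 X -76 Z -64 clr 2.0
tip  0 X -75 Z -65 clr 2.8
tip  0 X -75 Z -66 clr 2.1
tip  0 X -74 Z -67 clr 2.0
tip  0 X -74 Z -68 clr 1.4
tip  0 X -73 Z -69 clr 1.0
tip  0 X -73 Z -70 clr 0.7
tip  0 X -72 Z -71 clr 0.0
tip  0 X -72 Z -72 clr -0.0
```

```bash
python3 -m inch '[0,-2,0,0,-6,0,0, 0,-2,0,0,-6,0,0, 4,-1,4,0,-6,0,0, 4,0,4,0,-6,-0.7,0, 0,0,0,0,0,0,0, 0,0,0,0,0,0,0]'
python3 - <<'E'
from h import *
todo(-110,4.7,165,24)
E
```

```text
time_s: 9.3
tool_pos: [547.7, 113.3, 215.8]
ee_rot: [3.128, 0.011, 1.663]
contact_force: [0.0, -0.5, -3.6]
grip_width: 11.4
t 9.30 bin@board [-146.3    2.8  175.9] yaw,tip,roll [-0.6 25.5 -0.8] Fboard [-0.5  0.  -3.6] M [-0.13 -0.03  0.02] w 11.4
 strip edge [-62.7   2.7 198. ] heel [-83.2   2.2 145.7] strip rear top [-52.2   2.9 215.2]
 TODO shift [35.4 -1.7  9.9] rot [ 0.7  1.5 -0.2] tcp-> [542.9 148.3 205.5]
```

```bash
python3 -m inch '[9,-0.5,3,0.4,0.7,-0.2,0, 9,-0.5,3,0.4,0.7,-0.2,0, 9,-0.5,3,0,0,0,0, 6,0,2,0,0,0,0, 0,0,0,0,0,0,0]'
python3 - <<'E'
from h import *
todo(-98,4.7,150,24)
E
```

```text
time_s: 9.8
tool_pos: [543.1, 146.7, 203.9]
ee_rot: [-3.139, -0.018, 1.666]
contact_force: [0.2, -0.3, -2.8]
grip_width: 11.9
t 9.80 bin@board [-111.5    4.8  163.4] yaw,tip,roll [-0.  23.8  0.2] Fboard [-0.3 -0.2 -2.8] M [-0.14  0.1   0.06] w 11.9
 strip edge [-28.5   4.6 187.9] heel [-47.5   4.8 135.1] strip rear top [-18.6   4.5 205.4]
 TODO shift [13.4 -0.1 13.7] rot [-0.2 -0.2 -0.1] tcp-> [541.7 160.3 190.5]
```

```bash
python3 -m inch '[5,0,4,0,0,0,0, 5,0,4,0,0,0,0, 2,0,6,0,0,0,0, 0,0,6,0,0,0,0, 0,0,0,0,0,0,0]'
python3 - <<'E'
from h import *
todo(-95,4.7,140,24)
E
```

```text
time_s: 10.3
tool_pos: [541.6, 159.6, 181.8]
ee_rot: [-3.138, -0.018, 1.666]
contact_force: [-0.6, -0.9, -3.6]
grip_width: 11.7
t 10.30 bin@board [-98.6   5.1 141.3] yaw,tip,roll [-0.  23.8  0.2] Fboard [-0.8  0.7 -3.6] M [-0.11  0.05 -0.02] w 11.7
 strip edge [-15.6   4.9 165.8] heel [-34.5   5.1 113. ] strip rear top [ -5.6   4.8 183.3]
 TODO shift [3.6 0.2 1.4] rot [-0.2 -0.2 -0.1] tcp-> [541.4 163.2 180.5]
```

Now feel for the board: small steps in +x, reading force.

```bash
for i in 1; do python3 -m inch '[1.5,0,0,0,0,0,0, 1.5,0,0,0,0,0,0, 0,0,0,0,0,0,0]'; done; python3 -c "from h import *; binpose()"
python3 -m inch '[1,0,0,0,0,0,0, 0,0,0,0,0,0,0]'; python3 -c "from h import *; binpose()"
python3 -m inch '[1,0,0,0,0,0,0, 0,0,0,0,0,0,0]'; python3 -c "from h import *; binpose()"
```

```text
time_s: 10.6
tool_pos: [541.3, 162.5, 181.7]
ee_rot: [-3.138, -0.018, 1.665]
contact_force: [-0.4, 1.2, -3.3]
grip_width: 11.7
t 10.60 bin@board [-95.6   5.1 141.2] yaw,tip,roll [-0.  23.9  0.3] Fboard [ 1.2  0.3 -3.3] M [-0.13  0.11 -0.01] w 11.7
 strip edge [-12.6   4.9 165.7] heel [-31.6   5.1 112.8] strip rear top [ -2.7   4.8 183.2]
time_s: 10.8
tool_pos: [541.5, 162.7, 181.9]
ee_rot: [-3.138, -0.016, 1.666]
contact_force: [-0.5, -0.9, -3.9]
grip_width: 11.3
t 10.80 bin@board [-95.5   4.9 141.5] yaw,tip,roll [-0.  24.   0.2] Fboard [-0.9  0.6 -3.9] M [-0.07  0.18  0.08] w 11.3
 strip edge [-12.4   4.7 165.8] heel [-31.5   4.9 113. ] strip rear top [ -2.5   4.6 183.3]
time_s: 11.0
tool_pos: [541.6, 162.8, 182.1]
ee_rot: [-3.139, -0.014, 1.665]
contact_force: [-0.3, -0.6, -4.2]
grip_width: 11.6
t 11.00 bin@board [-95.5   4.8 141.7] yaw,tip,roll [-0.  24.   0.2] Fboard [-0.6  0.4 -4.2] M [-0.05  0.26  0.08] w 11.6
 strip edge [-12.4   4.6 165.9] heel [-31.5   4.8 113.2] strip rear top [ -2.4   4.5 183.4]
```

```bash
python3 -m inch '[2,0,0,0,0,0,0]'; python3 -c "from h import *; binpose()"
python3 -m inch '[2,0,0,0,0,0,0]'; python3 -c "from h import *; binpose()"
```

```text
time_s: 11.1
tool_pos: [541.6, 163.1, 182.3]
ee_rot: [-3.139, -0.011, 1.665]
contact_force: [-0.0, -12.8, -0.5]
grip_width: 11.4
t 11.10 bin@board [-95.3   4.7 141.9] yaw,tip,roll [-0.  24.2  0.2] Fboard [-12.7   1.2  -0.5] M [0.08 2.19 0.25] w 11.4
 strip edge [-12.1   4.4 165.9] heel [-31.5   4.7 113.2] strip rear top [ -2.1   4.4 183.3]
time_s: 11.2
tool_pos: [541.7, 163.1, 182.5]
ee_rot: [-3.138, -0.007, 1.665]
contact_force: [-0.9, -11.0, -1.3]
grip_width: 11.7
t 11.20 bin@board [-95.5   4.7 142.2] yaw,tip,roll [-0.  24.5  0.2] Fboard [-10.9   2.   -1.3] M [0.21 1.73 0.23] w 11.7
 strip edge [-12.2   4.4 165.9] heel [-31.8   4.6 113.3] strip rear top [ -2.1   4.3 183.3]
```

```bash
sed -i 's/^BY=95.5; B0=.*/BY=95.5; B0=np.array([539.,238.,0.])-2.3*np.array([-.0958,.9954,0])/' h.py
python3 -m inch '[-2,0,0,0,0,0,0, 0,0,0,0,0,0,0]'; python3 -c "from h import *; todo(-95.5,4.7,128,24)"
```

```text
time_s: 11.4
tool_pos: [542.1, 161.5, 182.9]
ee_rot: [-3.139, -0.008, 1.664]
contact_force: [0.0, -0.3, -4.2]
grip_width: 11.9
t 11.40 bin@board [-94.8   4.4 142.6] yaw,tip,roll [-0.1 24.4  0.2] Fboard [-0.3 -0.  -4.2] M [-0.05  0.01  0.03] w 11.9
 strip edge [-11.5   4.1 166.3] heel [-31.    4.3 113.7] strip rear top [ -1.5   4.  183.7]
 TODO shift [-1.1 -0.4 14.4] rot [-0.2  0.4 -0.2] tcp-> [541.7 160.5 168.5]
```

```bash
python3 -m inch '[-0.7,-0.3,4,0,0,0,0, 0,0,4,0,0,0,0, 0,0,4,0,0,0,0, 0,0,2,0,0,0,0]'; python3 -c "from h import *; todo(-95.5,4.7,122,24)"
```

```text
time_s: 11.8
tool_pos: [541.8, 162.4, 168.0]
ee_rot: [-3.14, -0.011, 1.665]
contact_force: [-0.9, -0.0, -0.1]
grip_width: 11.6
t 11.80 bin@board [-93.7   4.6 127.7] yaw,tip,roll [-0.1 24.2  0.1] Fboard [ 0.1  0.9 -0.1] M [-0.17 -0.24  0.02] w 11.6
 strip edge [-10.6   4.3 151.6] heel [-29.9   4.5  98.9] strip rear top [ -0.5   4.2 169. ]
 TODO shift [-2.  -0.3  5.5] rot [-0.1  0.2 -0.2] tcp-> [541.7 160.5 162.5]
```

```bash
python3 -m inch '[-2,-0.3,0,0,0,0,0, 0,0,0,0,0,0,0]'; python3 -c "from h import *; todo(-95.5,4.7,122,24)"; python3 -m inch '[0,0,2,0,0,0,0]'; python3 -c "from h import *; todo(-95.5,4.7,122,24)"
```

```text
time_s: 12.0
tool_pos: [541.8, 162.4, 168.0]
ee_rot: [-3.141, -0.015, 1.665]
contact_force: [-0.0, 1.4, -2.8]
grip_width: 11.7
t 12.00 bin@board [-93.6   4.5 127.6] yaw,tip,roll [-0.1 24.   0.1] Fboard [ 1.4 -0.1 -2.8] M [-0.03  0.05  0.01] w 11.7
 strip edge [-10.5   4.3 151.9] heel [-29.7   4.5  99.1] strip rear top [ -0.6   4.3 169.3]
 TODO shift [-2.  -0.2  5.6] rot [-0.1  0.  -0.1] tcp-> [541.7 160.5 162.5]
time_s: 12.1
tool_pos: [542.3, 162.8, 166.9]
ee_rot: [3.141, -0.015, 1.666]
contact_force: [-0.7, 1.1, 5.2]
grip_width: 12.0
t 12.10 bin@board [-93.2   4.  126.5] yaw,tip,roll [-0.1 24.  -0. ] Fboard [1.2 0.6 5.2] M [ 0.16 -0.84  0.18] w 12.0
 strip edge [-10.2   3.8 150.8] heel [-29.3   3.8  98. ] strip rear top [ -0.2   3.8 168.3]
 TODO shift [-2.3 -0.8  4.4] rot [ 0.  -0.  -0.1] tcp-> [541.7 160.5 162.5]
```

```bash
cat >> h.py <<'E'
LIP=162.5
def wp(X,Zr,tip,dy=0,Y=4.7): todo(X,Y,LIP+Zr,tip,dy)
E
python3 -c "from h import *; wp(-95,-34,21)"
```

```text
t 12.10 bin@board [-93.2   4.  126.5] yaw,tip,roll [-0.1 24.  -0. ] Fboard [1.2 0.6 5.2] M [ 0.16 -0.84  0.18] w 12.0
 strip edge [-10.2   3.8 150.8] heel [-29.3   3.8  98. ] strip rear top [ -0.2   3.8 168.3]
 TODO shift [-3.8 -0.8 -3.1] rot [ 0.   3.  -0.1] tcp-> [541.9 158.8 170. ]
```

```bash
python3 -m inch '[0,-0.4,-2.5,0,0,0,0, -2.5,-0.6,-1,0,1.5,0,0, -1.5,0,0,0,1.5,0,0]'; python3 -c "from h import *; wp(-94,-36,19)"
```

```text
time_s: 12.4
tool_pos: [541.2, 158.5, 170.1]
ee_rot: [3.142, -0.069, 1.668]
contact_force: [0.0, -0.0, -3.5]
grip_width: 11.7
t 12.40 bin@board [-95.2   5.4 128.6] yaw,tip,roll [ 0.  20.9  0. ] Fboard [-0.  -0.  -3.5] M [-0.11  0.13  0.  ] w 11.7
 strip edge [-13.6   5.4 157.4] heel [-29.8   5.4 103.7] strip rear top [ -4.6   5.4 175.4]
 TODO shift [-0.3  0.7  1.5] rot [-0.   1.9  0. ] tcp-> [541.9 158.4 168.6]
```

```bash
python3 -m inch '[-0.3,0.6,1.5,0,2,0,0]'; python3 -c "from h import *; wp(-94,-38,18)"
```

```text
time_s: 12.5
tool_pos: [541.8, 158.0, 168.7]
ee_rot: [3.141, -0.106, 1.668]
contact_force: [0.3, -0.1, -2.9]
grip_width: 11.9
t 12.50 bin@board [-94.3   4.8 126.5] yaw,tip,roll [ 0.  18.8  0. ] Fboard [-0.1 -0.3 -2.9] M [-0.12  0.18  0.05] w 11.9
 strip edge [-13.7   4.8 158.3] heel [-28.    4.8 104. ] strip rear top [ -5.4   4.8 176.5]
 TODO shift [-0.5  0.1  1.7] rot [-0.   0.8  0. ] tcp-> [542.  157.6 166.9]
```

```bash
python3 -m inch '[0,0,0,0,0,0,0]'; python3 -c "from h import *; wp(-94,-38,18); wp(-92,-41,18)"
```

```text
time_s: 12.6
tool_pos: [541.7, 156.5, 168.1]
ee_rot: [-3.141, -0.107, 1.666]
contact_force: [0.2, 0.4, -3.4]
grip_width: 11.9
t 12.60 bin@board [-95.6   5.2 125.9] yaw,tip,roll [-0.1 18.7  0.1] Fboard [ 0.4 -0.2 -3.4] M [-0.1   0.25  0.04] w 11.9
 strip edge [-15.1   5.  157.7] heel [-29.3   5.1 103.4] strip rear top [ -6.8   5.  176. ]
 TODO shift [0.9 0.4 1.3] rot [-0.1  0.7 -0.1] tcp-> [542.  157.6 166.9]
t 12.60 bin@board [-95.6   5.2 125.9] yaw,tip,roll [-0.1 18.7  0.1] Fboard [ 0.4 -0.2 -3.4] M [-0.1   0.25  0.04] w 11.9
 strip edge [-15.1   5.  157.7] heel [-29.3   5.1 103.4] strip rear top [ -6.8   5.  176. ]
 TODO shift [2.6 0.4 4.5] rot [-0.1  0.7 -0.1] tcp-> [541.8 159.6 163.9]
```

```bash
python3 -m inch '[1.3,0.2,1.5,0,0.7,0,0]'; python3 -c "from h import *; wp(-92,-41,18)"; python3 -m inch '[1,0,1.5,0,0,0,0]'; python3 -c "from h import *; wp(-92,-41,18)"
```

```text
time_s: 12.7
tool_pos: [541.9, 157.4, 166.7]
ee_rot: [-3.141, -0.119, 1.665]
contact_force: [-0.6, 0.1, -3.7]
grip_width: 11.9
t 12.70 bin@board [-94.2   4.9 124.4] yaw,tip,roll [-0.1 18.   0.1] Fboard [ 0.1  0.6 -3.7] M [-0.12  0.18 -0.04] w 11.9
 strip edge [-14.2   4.7 157.2] heel [-27.7   4.8 102.7] strip rear top [ -6.1   4.7 175.6]
 TODO shift [1.9 0.1 3.1] rot [-0.1  0.  -0.2] tcp-> [541.8 159.6 163.9]
time_s: 12.8
tool_pos: [541.7, 158.1, 165.0]
ee_rot: [-3.14, -0.119, 1.664]
contact_force: [0.0, 0.5, -3.9]
grip_width: 11.8
t 12.80 bin@board [-93.5   5.1 122.7] yaw,tip,roll [-0.2 18.   0.1] Fboard [ 0.5 -0.1 -3.9] M [-0.14  0.21 -0.05] w 11.8
 strip edge [-13.4   4.8 155.5] heel [-26.9   4.9 101. ] strip rear top [ -5.3   4.7 173.9]
 TODO shift [1.3 0.3 1.3] rot [-0.1  0.  -0.2] tcp-> [541.8 159.6 163.9]
```

```bash
python3 -m inch '[1.5,0.2,1.5,0,0,-0.2,0]'; python3 -c "from h import *; wp(-90,-43,18)"; python3 -m inch '[1.5,0,1.5,0,0,0,0]'; python3 -c "from h import *; wp(-90,-43,17.5); wp(-89,-46,16)"
```

```text
time_s: 12.9
tool_pos: [541.7, 159.7, 163.6]
ee_rot: [-3.141, -0.119, 1.667]
contact_force: [0.1, -0.8, -4.1]
grip_width: 11.8
t 12.90 bin@board [-91.9   4.8 121.2] yaw,tip,roll [ 0.  18.   0.1] Fboard [-0.8 -0.1 -4.1] M [-0.07  0.18 -0.03] w 11.8
 strip edge [-11.8   4.8 154. ] heel [-25.4   4.9  99.5] strip rear top [ -3.7   4.8 172.4]
 TODO shift [1.7 0.1 1.9] rot [-0.1  0.  -0. ] tcp-> [541.6 161.6 161.9]
time_s: 13.0
tool_pos: [541.4, 161.6, 162.0]
ee_rot: [-3.141, -0.119, 1.668]
contact_force: [-0.4, 0.5, -2.2]
grip_width: 11.7
t 13.00 bin@board [-90.    4.9 119.7] yaw,tip,roll [ 0.  18.   0.1] Fboard [ 0.5  0.3 -2.2] M [-0.06  0.16  0.01] w 11.7
 strip edge [ -9.9   4.9 152.5] heel [-23.4   5.   98. ] strip rear top [ -1.8   4.8 170.9]
 TODO shift [-0.4  0.2 -0. ] rot [-0.1  0.5 -0. ] tcp-> [541.6 161.2 162. ]
t 13.00 bin@board [-90.    4.9 119.7] yaw,tip,roll [ 0.  18.   0.1] Fboard [ 0.5  0.3 -2.2] M [-0.06  0.16  0.01] w 11.7
 strip edge [ -9.9   4.9 152.5] heel [-23.4   5.   98. ] strip rear top [ -1.8   4.8 170.9]
 TODO shift [-0.8  0.2  2.6] rot [-0.1  2.  -0. ] tcp-> [541.6 161.1 159.4]
```

```bash
python3 -m inch '[-0.5,0.1,1.2,0,1,0,0]'; python3 -c "from h import *; wp(-89,-46,16)"; python3 -m inch '[0,0,1.2,0,1,0,0]'; python3 -c "from h import *; wp(-89,-46,16); wp(-87,-49,14)"
```

```text
time_s: 13.1
tool_pos: [541.4, 162.2, 160.7]
ee_rot: [-3.141, -0.137, 1.669]
contact_force: [0.3, 0.5, -4.2]
grip_width: 11.6
t 13.10 bin@board [-88.7   4.9 118.1] yaw,tip,roll [ 0.1 17.   0.1] Fboard [ 0.5 -0.4 -4.2] M [-0.1   0.19 -0.04] w 11.6
 strip edge [ -9.2   4.9 152.3] heel [-21.7   5.   97.6] strip rear top [ -1.4   4.9 170.9]
 TODO shift [-1.2  0.1  1.2] rot [-0.1  1.   0.1] tcp-> [541.6 161.1 159.4]
time_s: 13.2
tool_pos: [541.3, 162.7, 159.4]
ee_rot: [-3.141, -0.156, 1.67]
contact_force: [0.1, -0.9, -3.7]
grip_width: 11.7
t 13.20 bin@board [-87.3   4.9 116.4] yaw,tip,roll [ 0.2 15.9  0.1] Fboard [-0.9 -0.1 -3.7] M [-0.08  0.19  0.01] w 11.7
 strip edge [ -8.5   5.1 152.2] heel [-20.    5.1  97.2] strip rear top [ -1.1   5.1 170.9]
 TODO shift [-1.6  0.2 -0.3] rot [-0.1 -0.1  0.1] tcp-> [541.6 161.1 159.4]
t 13.20 bin@board [-87.3   4.9 116.4] yaw,tip,roll [ 0.2 15.9  0.1] Fboard [-0.9 -0.1 -3.7] M [-0.08  0.19  0.01] w 11.7
 strip edge [ -8.5   5.1 152.2] heel [-20.    5.1  97.2] strip rear top [ -1.1   5.1 170.9]
 TODO shift [-1.5  0.2  2.3] rot [-0.1  1.9  0.1] tcp-> [541.6 161.6 156.9]
```

```bash
python3 -m inch '[-1,0.1,1.2,0,1,0.1,0]'; python3 -c "from h import *; wp(-87,-49,14)"; python3 -m inch '[-0.5,0,1.2,0,1,0,0]'; python3 -c "from h import *; wp(-87,-49,14); wp(-86,-51,12)"
```

```text
time_s: 13.3
tool_pos: [541.4, 162.2, 158.0]
ee_rot: [-3.14, -0.175, 1.668]
contact_force: [0.2, -0.3, -4.1]
grip_width: 11.6
t 13.30 bin@board [-87.1   4.9 114.8] yaw,tip,roll [ 0.1 14.8  0.1] Fboard [-0.4 -0.1 -4.1] M [-0.11  0.3  -0.12] w 11.6
 strip edge [ -8.9   4.9 152. ] heel [-19.4   5.   96.8] strip rear top [ -1.9   4.9 170.8]
 TODO shift [-0.7  0.1  1. ] rot [-0.1  0.8  0.1] tcp-> [541.6 161.6 156.9]
time_s: 13.4
tool_pos: [541.5, 161.8, 156.6]
ee_rot: [-3.141, -0.194, 1.668]
contact_force: [0.4, 0.2, -3.1]
grip_width: 11.4
t 13.40 bin@board [-86.6   4.8 113.1] yaw,tip,roll [ 0.1 13.7  0.1] Fboard [ 0.1 -0.5 -3.1] M [-0.13  0.32 -0.04] w 11.4
 strip edge [ -9.2   4.9 151.8] heel [-18.7   4.9  96.5] strip rear top [ -2.5   4.8 170.8]
 TODO shift [-0.1  0.1 -0.3] rot [-0.1 -0.3  0.1] tcp-> [541.6 161.6 156.9]
t 13.40 bin@board [-86.6   4.8 113.1] yaw,tip,roll [ 0.1 13.7  0.1] Fboard [ 0.1 -0.5 -3.1] M [-0.13  0.32 -0.04] w 11.4
 strip edge [ -9.2   4.9 151.8] heel [-18.7   4.9  96.5] strip rear top [ -2.5   4.8 170.8]
 TODO shift [-0.9  0.1  1.1] rot [-0.1  1.7  0.1] tcp-> [541.6 161.1 155.3]
```

```bash
python3 -m inch '[-0.5,0.1,0.6,0,0.9,0.1,0]'; python3 -m inch '[-0.4,0,0.6,0,0.9,0,0]'; python3 -c "from h import *; wp(-86,-51,12); wp(-84,-54,10)"
```

```text
time_s: 13.5
tool_pos: [541.6, 161.2, 155.7]
ee_rot: [-3.14, -0.211, 1.666]
contact_force: [-0.5, 0.7, -2.6]
grip_width: 11.6
time_s: 13.6
tool_pos: [541.7, 160.6, 154.9]
ee_rot: [-3.14, -0.228, 1.666]
contact_force: [0.2, 0.2, -4.0]
grip_width: 12.0
t 13.60 bin@board [-86.3   4.8 111.1] yaw,tip,roll [-0.  11.8  0.1] Fboard [ 0.2 -0.3 -4. ] M [-0.15  0.31 -0.01] w 12.0
 strip edge [-10.2   4.6 152.4] heel [-17.8   4.7  96.8] strip rear top [ -4.2   4.6 171.6]
 TODO shift [ 0.5 -0.  -0.3] rot [-0.1 -0.2 -0.1] tcp-> [541.6 161.1 155.3]
t 13.60 bin@board [-86.3   4.8 111.1] yaw,tip,roll [-0.  11.8  0.1] Fboard [ 0.2 -0.3 -4. ] M [-0.15  0.31 -0.01] w 12.0
 strip edge [-10.2   4.6 152.4] heel [-17.8   4.7  96.8] strip rear top [ -4.2   4.6 171.6]
 TODO shift [ 0.4 -0.   2.4] rot [-0.1  1.8 -0.1] tcp-> [541.6 161.6 152.7]
```

```bash
python3 -m inch '[0.2,0,1.1,0,0.9,0,0]'; python3 -m inch '[0.2,0,1.1,0,0.9,0,0]'; python3 -c "from h import *; wp(-84,-54,10); wp(-82,-57,8)"
```

```text
time_s: 13.7
tool_pos: [541.8, 160.9, 153.9]
ee_rot: [-3.14, -0.245, 1.666]
contact_force: [-0.8, 0.2, -3.1]
grip_width: 11.8
time_s: 13.8
tool_pos: [541.9, 161.2, 152.8]
ee_rot: [-3.14, -0.262, 1.665]
contact_force: [-0.5, -0.5, -3.9]
grip_width: 11.8
t 13.80 bin@board [-84.3   4.6 108.6] yaw,tip,roll [-0.1  9.8  0.1] Fboard [-0.5  0.5 -3.9] M [-0.1   0.34  0.01] w 11.8
 strip edge [ -9.7   4.4 152.5] heel [-15.3   4.5  96.7] strip rear top [ -4.3   4.3 171.9]
 TODO shift [ 0.4 -0.2  0.2] rot [-0.1 -0.2 -0.1] tcp-> [541.6 161.6 152.7]
t 13.80 bin@board [-84.3   4.6 108.6] yaw,tip,roll [-0.1  9.8  0.1] Fboard [-0.5  0.5 -3.9] M [-0.1   0.34  0.01] w 11.8
 strip edge [ -9.7   4.4 152.5] heel [-15.3   4.5  96.7] strip rear top [ -4.3   4.3 171.9]
 TODO shift [ 0.1 -0.2  3. ] rot [-0.1  1.8 -0.1] tcp-> [541.6 162.  150. ]
```

```bash
python3 -m inch '[0,0,1.4,0,0.9,0,0]'; python3 -m inch '[0,0,1.4,0,0.9,0,0]'; python3 -c "from h import *; wp(-82,-57,8); wp(-81,-59,6)"
```

```text
time_s: 13.9
tool_pos: [541.9, 161.5, 151.5]
ee_rot: [-3.141, -0.279, 1.665]
contact_force: [0.7, -0.1, -3.1]
grip_width: 11.9
time_s: 14.0
tool_pos: [541.9, 161.9, 150.0]
ee_rot: [-3.141, -0.296, 1.665]
contact_force: [-0.1, 0.5, -3.2]
grip_width: 11.9
t 14.00 bin@board [-82.1   4.5 105.5] yaw,tip,roll [-0.1  7.9  0.1] Fboard [ 0.5  0.1 -3.2] M [-0.15  0.4   0.01] w 11.9
 strip edge [ -9.    4.3 151.9] heel [-12.7   4.4  95.9] strip rear top [ -4.3   4.2 171.5]
 TODO shift [ 0.2 -0.3  0.1] rot [-0.  -0.1 -0.1] tcp-> [541.6 162.  150. ]
t 14.00 bin@board [-82.1   4.5 105.5] yaw,tip,roll [-0.1  7.9  0.1] Fboard [ 0.5  0.1 -3.2] M [-0.15  0.4   0.01] w 11.9
 strip edge [ -9.    4.3 151.9] heel [-12.7   4.4  95.9] strip rear top [ -4.3   4.2 171.5]
 TODO shift [-0.9 -0.3  1.6] rot [-0.   1.9 -0.1] tcp-> [541.6 161.4 148.3]
```

```bash
python3 -m inch '[-0.4,-0.1,0.8,0,0.9,-0.1,0]'; python3 -m inch '[-0.4,-0.1,0.8,0,0.9,0,0]'; python3 -c "from h import *; wp(-81,-59,6); wp(-79,-61,4)"
```

```text
time_s: 14.1
tool_pos: [541.8, 161.8, 149.0]
ee_rot: [-3.141, -0.313, 1.667]
contact_force: [0.1, -0.0, -3.2]
grip_width: 11.5
time_s: 14.2
tool_pos: [541.7, 161.6, 148.0]
ee_rot: [-3.141, -0.33, 1.667]
contact_force: [-0.3, -0.2, -2.4]
grip_width: 11.9
t 14.20 bin@board [-80.8   4.6 103.2] yaw,tip,roll [0.  5.9 0.1] Fboard [-0.2  0.3 -2.4] M [-0.09  0.43 -0.05] w 11.9
 strip edge [ -9.4   4.6 152.1] heel [-11.2   4.7  96. ] strip rear top [ -5.3   4.6 171.8]
 TODO shift [-0.1 -0.1 -0.3] rot [-0.1 -0.1 -0. ] tcp-> [541.6 161.4 148.3]
t 14.20 bin@board [-80.8   4.6 103.2] yaw,tip,roll [0.  5.9 0.1] Fboard [-0.2  0.3 -2.4] M [-0.09  0.43 -0.05] w 11.9
 strip edge [ -9.4   4.6 152.1] heel [-11.2   4.7  96. ] strip rear top [ -5.3   4.6 171.8]
 TODO shift [-0.2 -0.1  1.5] rot [-0.1  1.9 -0. ] tcp-> [541.6 161.9 146.5]
```

```bash
python3 -m inch '[-0.1,0,0.8,0,0.9,0,0]'; python3 -m inch '[-0.1,0,0.8,0,0.9,0,0]'; python3 -c "from h import *; wp(-79,-61,4); wp(-77,-63,2)"
```

```text
time_s: 14.3
tool_pos: [541.7, 161.7, 147.1]
ee_rot: [-3.141, -0.347, 1.667]
contact_force: [-0.6, 0.2, -4.0]
grip_width: 11.6
time_s: 14.4
tool_pos: [541.7, 161.9, 146.3]
ee_rot: [-3.142, -0.364, 1.668]
contact_force: [-0.4, -0.8, -3.2]
grip_width: 11.7
t 14.40 bin@board [-79.    4.6 101.3] yaw,tip,roll [0. 4. 0.] Fboard [-0.7  0.5 -3.2] M [-0.12  0.47  0.07] w 11.7
 strip edge [ -9.2   4.6 152.6] heel [-9.1  4.6 96.4] strip rear top [ -5.9   4.6 172.4]
 TODO shift [ 0.1 -0.1 -0.2] rot [-0. -0. -0.] tcp-> [541.6 161.9 146.5]
t 14.40 bin@board [-79.    4.6 101.3] yaw,tip,roll [0. 4. 0.] Fboard [-0.7  0.5 -3.2] M [-0.12  0.47  0.07] w 11.7
 strip edge [ -9.2   4.6 152.6] heel [-9.1  4.6 96.4] strip rear top [ -5.9   4.6 172.4]
 TODO shift [-0.2 -0.1  1.7] rot [-0.  2. -0.] tcp-> [541.5 162.3 144.6]
```

```bash
python3 -m inch '[-0.1,-0.1,0.9,0,1,0,0]'; python3 -m inch '[-0.1,0,0.9,0,1,0,0]'; python3 -c "from h import *; wp(-77,-63,2); wp(-75,-66,0)"
```

```text
time_s: 14.5
tool_pos: [541.6, 162.2, 145.4]
ee_rot: [3.141, -0.383, 1.668]
contact_force: [-0.0, -0.2, -3.4]
grip_width: 11.5
time_s: 14.6
tool_pos: [541.7, 162.4, 144.5]
ee_rot: [3.141, -0.402, 1.668]
contact_force: [-0.6, -0.0, -3.8]
grip_width: 11.6
t 14.60 bin@board [-76.8   4.6  99.3] yaw,tip,roll [0.  1.8 0. ] Fboard [ 0.   0.6 -3.8] M [-0.16  0.51  0.01] w 11.6
 strip edge [ -9.    4.6 153.2] heel [-6.8  4.6 97.1] strip rear top [ -6.4   4.6 173.1]
 TODO shift [ 0.  -0.1 -0.2] rot [-0.  -0.2  0. ] tcp-> [541.5 162.3 144.6]
t 14.60 bin@board [-76.8   4.6  99.3] yaw,tip,roll [0.  1.8 0. ] Fboard [ 0.   0.6 -3.8] M [-0.16  0.51  0.01] w 11.6
 strip edge [ -9.    4.6 153.2] heel [-6.8  4.6 97.1] strip rear top [ -6.4   4.6 173.1]
 TODO shift [-0.7 -0.1  2.6] rot [-0.   1.8  0. ] tcp-> [541.5 162.7 141.7]
```

```bash
python3 -m inch '[-0.3,-0.1,1.3,0,0.9,0,0]'; python3 -m inch '[-0.3,0,1.3,0,0.9,0,0]'; python3 -c "from h import *; wp(-75,-66,0); wp(-73,-70,0); cap('wrist','w6')"
```

```text
time_s: 14.7
tool_pos: [541.6, 162.6, 143.1]
ee_rot: [3.141, -0.419, 1.668]
contact_force: [-0.2, -0.4, -3.8]
grip_width: 11.6
time_s: 14.8
tool_pos: [541.6, 162.8, 141.7]
ee_rot: [3.141, -0.436, 1.668]
contact_force: [0.2, -0.2, -2.7]
grip_width: 11.7
t 14.80 bin@board [-74.8   4.6  96.4] yaw,tip,roll [ 0.  -0.1  0. ] Fboard [-0.3 -0.2 -2.7] M [-0.07  0.51 -0.01] w 11.7
 strip edge [ -9.    4.6 152.6] heel [-4.8  4.6 96.6] strip rear top [ -7.    4.6 172.6]
 TODO shift [-0.  -0.1 -0.1] rot [-0.  -0.1  0. ] tcp-> [541.5 162.7 141.7]
t 14.80 bin@board [-74.8   4.6  96.4] yaw,tip,roll [ 0.  -0.1  0. ] Fboard [-0.3 -0.2 -2.7] M [-0.07  0.51 -0.01] w 11.7
 strip edge [ -9.    4.6 152.6] heel [-4.8  4.6 96.6] strip rear top [ -7.    4.6 172.6]
 TODO shift [ 0.1 -0.1  4.4] rot [-0.  -0.1  0. ] tcp-> [541.3 164.7 137.7]
```

View pics/w6.png

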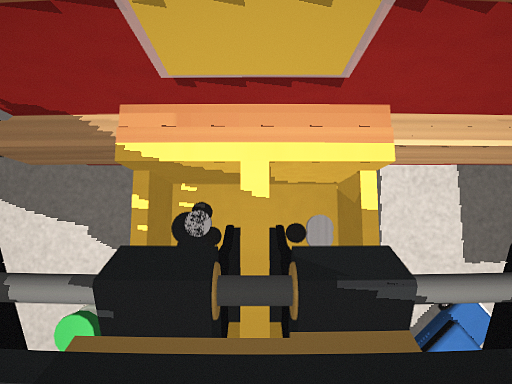

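```bash
python3 -m inch '[0,-0.1,1.3,0,0,0,0]'; python3 -m inch '[0,0,1.3,0,0,0,0]';  python3 -c "from h import *; wp(-72,-72,0)"; python3 -m inch '[0,0,1.2,0,0,0,0]';  python3 -c "from h import *; wp(-72,-72,0)"
```

```text
time_s: 14.95
tool_pos: [541.3, 162.8, 139.9]
ee_rot: [-3.141, -0.437, 1.667]
contact_force: [-0.0, 0.6, -3.6]
grip_width: 11.5
time_s: 15.05
tool_pos: [541.3, 163.5, 138.7]
ee_rot: [-3.141, -0.438, 1.666]
contact_force: [-0.2, 0.5, -1.6]
grip_width: 11.8
t 15.05 bin@board [-74.1   4.8  93.4] yaw,tip,roll [-0.  -0.2  0.1] Fboard [ 0.5  0.1 -1.6] M [-0.2   0.3   0.02] w 11.8
 strip edge [ -8.3   4.7 149.7] heel [-4.1  4.8 93.7] strip rear top [ -6.4   4.7 169.7]
 TODO shift [0.8 0.1 3.6] rot [-0.  -0.2 -0.1] tcp-> [541.2 165.7 135.7]
time_s: 15.15
tool_pos: [541.5, 164.2, 137.9]
ee_rot: [3.141, -0.438, 1.667]
contact_force: [-0.6, 0.9, -1.6]
grip_width: 11.5
t 15.15 bin@board [-73.3   4.6  92.6] yaw,tip,roll [-0.  -0.2  0. ] Fboard [ 0.9  0.6 -1.6] M [-0.21  0.2   0.09] w 11.5
 strip edge [ -7.6   4.5 148.9] heel [-3.3  4.5 92.9] strip rear top [ -5.6   4.5 168.9]
 TODO shift [ 0.5 -0.2  2.6] rot [-0.  -0.2 -0. ] tcp-> [541.2 165.7 135.7]
```

```bash
python3 -m inch '[0.3,0,1,0,0,0,0]';  python3 -c "from h import *; binpose()"; python3 -m inch '[0.3,0,1,0,0,0,0]';  python3 -c "from h import *; binpose()"; python3 -m inch '[0.3,0,1,0,0,0,0]';  python3 -c "from h import *; binpose()"
```

```text
time_s: 15.25
tool_pos: [541.5, 165.1, 137.2]
ee_rot: [3.141, -0.438, 1.667]
contact_force: [-0.1, -0.3, -3.1]
grip_width: 11.4
t 15.25 bin@board [-72.5   4.4  91.9] yaw,tip,roll [-0.  -0.2 -0. ] Fboard [-0.3  0.1 -3.1] M [-0.14  0.57  0.01] w 11.4
 strip edge [ -6.7   4.4 148.2] heel [-2.5  4.4 92.2] strip rear top [ -4.7   4.4 168.2]
time_s: 15.35
tool_pos: [541.6, 165.7, 136.4]
ee_rot: [3.14, -0.437, 1.668]
contact_force: [-0.5, -6.0, 2.9]
grip_width: 11.8
t 15.35 bin@board [-71.9   4.3  91.2] yaw,tip,roll [ 0.  -0.2 -0. ] Fboard [-5.9  1.1  2.9] M [0.29 0.7  0.32] w 11.8
 strip edge [ -6.1   4.3 147.4] heel [-1.9  4.3 91.4] strip rear top [ -4.2   4.3 167.4]
time_s: 15.45
tool_pos: [541.6, 165.7, 136.4]
ee_rot: [3.14, -0.435, 1.669]
contact_force: [-4.4, -9.6, 8.9]
grip_width: 11.8
t 15.45 bin@board [-72.    4.3  91.2] yaw,tip,roll [ 0.1 -0.1 -0. ] Fboard [-9.1  5.3  8.9] M [0.95 0.72 0.69] w 11.8
 strip edge [ -6.1   4.4 147.3] heel [-2.   4.4 91.3] strip rear top [ -4.1   4.4 167.3]
```

```bash
python3 -m inch '[0,0,0,0,0,0,0, 0,0,0,0,0,0,0]';  python3 -c "from h import *; binpose(); cap('wrist','w7')"; python3 -m inch '[0,0,0.5,0,0,0,0]' 20;  python3 -c "from h import *; binpose()"; python3 -m inch '[0,0,0.3,0,0,0,0, 0,0,0,0,0,0,0]' 8;  python3 -c "from h import *; binpose()"
```

```text
time_s: 15.65
tool_pos: [541.7, 165.6, 136.7]
ee_rot: [3.14, -0.435, 1.669]
contact_force: [-0.3, 0.0, -2.3]
grip_width: 11.4
t 15.65 bin@board [-72.1   4.1  91.4] yaw,tip,roll [ 0.1 -0.1 -0.1] Fboard [ 0.1  0.3 -2.3] M [-0.09  0.59  0.04] w 11.4
 strip edge [ -6.1   4.3 147.5] heel [-2.1  4.2 91.5] strip rear top [ -4.2   4.3 167.5]
time_s: 15.8
tool_pos: [541.8, 165.7, 136.5]
ee_rot: [3.139, -0.435, 1.67]
contact_force: [-1.8, -4.6, 3.1]
grip_width: 11.9
t 15.80 bin@board [-72.    4.   91.2] yaw,tip,roll [ 0.1 -0.  -0.1] Fboard [-4.4  2.2  3.1] M [0.5  0.51 0.36] w 11.9
 strip edge [ -6.    4.2 147.3] heel [-2.   4.2 91.3] strip rear top [ -4.1   4.2 167.3]
time_s: 16.0
tool_pos: [541.8, 165.7, 136.5]
ee_rot: [3.139, -0.435, 1.67]
contact_force: [-0.8, -0.4, -1.6]
grip_width: 12.0
t 16.00 bin@board [-72.    4.1  91.3] yaw,tip,roll [ 0.1 -0.  -0.1] Fboard [-0.3  0.9 -1.6] M [0.09 0.58 0.14] w 12.0
 strip edge [ -6.1   4.3 147.3] heel [-2.   4.2 91.3] strip rear top [ -4.1   4.3 167.3]
```

View pics/w7.png

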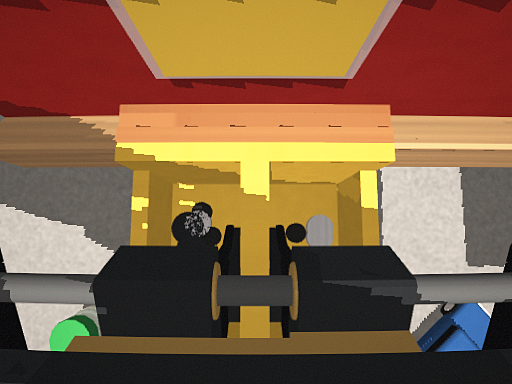

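```bash
python3 -m inch '[0,0,0.2,0,0,0,0, 0,0,0,0,0,0,0, 0,0,0,0,0,0,0]' 3;  python3 -c "from h import *; binpose()"; python3 -m inch '[0,0,0,0,0,0,12, 0,0,0,0,0,0,13, 0,0,0,0,0,0,14, 0,0,0,0,0,0,18]';  python3 -c "from h import *; binpose(); cap('wrist','w8')"
```

```text
time_s: 16.3
tool_pos: [541.8, 165.7, 136.5]
ee_rot: [3.139, -0.435, 1.67]
contact_force: [-0.8, -2.0, -0.3]
grip_width: 12.0
t 16.30 bin@board [-72.    4.1  91.2] yaw,tip,roll [ 0.1 -0.  -0.1] Fboard [-1.9  1.  -0.3] M [0.15 0.6  0.14] w 12.0
 strip edge [ -6.    4.3 147.3] heel [-2.   4.2 91.3] strip rear top [ -4.    4.3 167.3]
time_s: 16.7
tool_pos: [542.5, 166.6, 137.0]
ee_rot: [3.137, -0.436, 1.67]
contact_force: [-0.9, 0.7, -0.6]
grip_width: 16.1
t 16.70 bin@board [-71.1   3.2  91.8] yaw,tip,roll [ 0.1 -0.1 -0.2] Fboard [ 0.8  0.8 -0.6] M [-0.1   0.29  0.01] w 16.1
 strip edge [ -5.3   3.4 147.9] heel [-1.1  3.3 91.9] strip rear top [ -3.3   3.5 167.9]
```

View pics/w8.png

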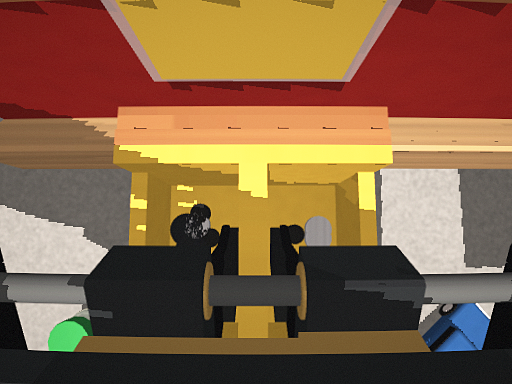

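```bash
python3 -m inch '[0,0,0,0,0,0,26, 0,0,0,0,0,0,34, 0,0,0,0,0,0,42, 0,0,0,0,0,0,42, 0,0,0,0,0,0,42]' 10; python3 -m inch '[0,0,-8,0,0,0,42, 0,0,-12,0,0,0,42, 0,0,-15,0,0,0,42, 0,0,-20,0,0,0,42, 0,0,-25,0,0,0,42, 0,0,-30,0,0,0,42, 0,0,0,0,0,0,42]'; python3 -c "from h import *; binpose(); cap('wrist','w9')"
```

```text
time_s: 17.25
tool_pos: [542.8, 166.9, 137.2]
ee_rot: [3.137, -0.436, 1.67]
contact_force: [1.4, -0.3, 0.1]
grip_width: 40.7
time_s: 17.95
tool_pos: [547.8, 116.4, 246.8]
ee_rot: [3.133, -0.435, 1.671]
contact_force: [0.7, -0.2, 0.5]
grip_width: 42.0
t 17.95 bin@board [-121.7    2.6  201.5] yaw,tip,roll [ 0.  -0.  -0.4] Fboard [-0.3 -0.7  0.5] M [-0.13  0.28 -0.04] w 42.0
 strip edge [-55.7   3.  257.6] heel [-51.7   2.6 201.6] strip rear top [-53.8   3.1 277.6]
```

View pics/w9.png

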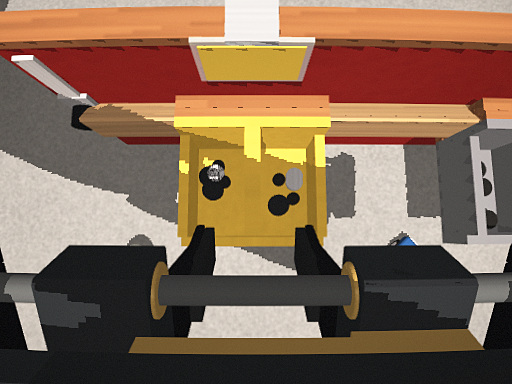

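```bash
python3 -m inch '[-20,0,-30,0,0,0,42, -20,0,-30,0,0,0,42, -25,0,-30,0,0,0,42, -30,0,-25,0,0,0,42, -35,0,-15,0,0,0,42, -35,0,-15,0,0,0,42, -30,0,-10,0,0,0,42, -20,0,0,0,0,0,42, 0,0,0,0,0,0,42]'; python3 - <<'E'
from h import *
s=cap('scene','scene2');t=cap('top','top2')
cv2.imwrite('pics/v2.png',cv2.resize(s['color'][60:210,250:440,::-1],(760,600),interpolation=cv2.INTER_CUBIC))
E
```

```text
time_s: 18.9
tool_pos: [569.2, -149.0, 290.8]
ee_rot: [-3.139, -0.439, 1.67]
contact_force: [0.1, 1.1, 0.2]
grip_width: 42.1
```

View pics/v2.png

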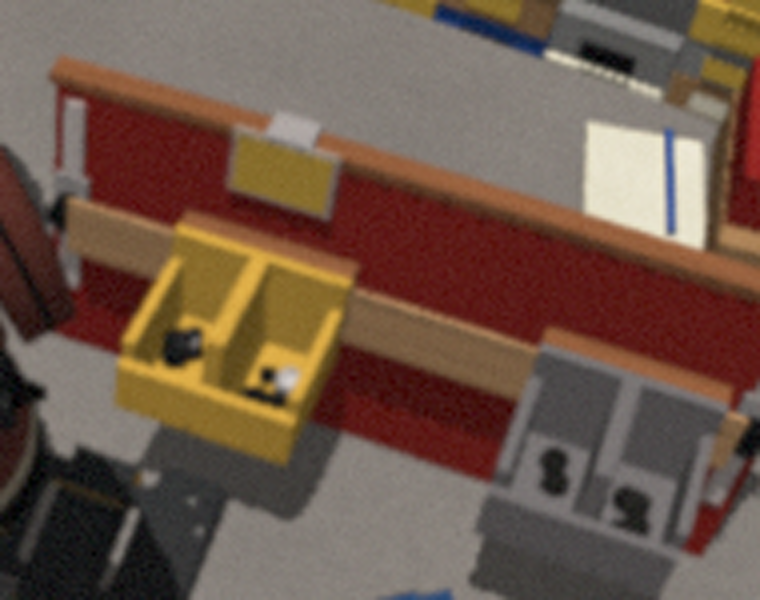

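View pics/top2.png

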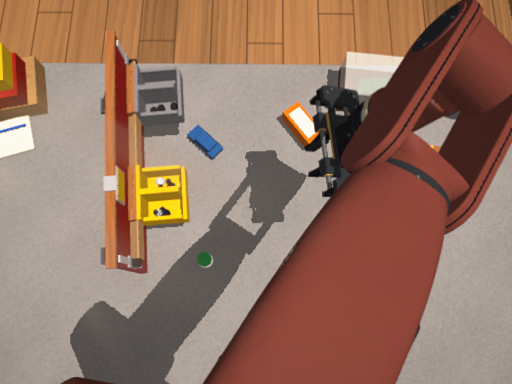

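```bash
python3 - <<'E'
from h import *
s=load('scene2');b=Ro.from_euler('z',BY,degrees=True); n=b.apply([1,0,0])
f=lambda x,y,off:b.inv().apply(onplane(s,250+x/4,60+y/4,B0+off*n,n)-B0).round(1)
print('back top',f(178,230,-22),f(354,290,-22)); print('front bottom',f(118,405,-122),f(287,465,-122)); print('ticket',f(229,188,-4),f(331,219,-4),f(238,128,-4),f(341,158,-4))
w=load('w9'); g=lambda u,v,z:b.inv().apply(onz(w,u,v,z)-B0).round(1)
print('wrist back',g(174.5,116,169.3),g(331,116,169.3),'ticket',g(204,81,197),g(304,81,197))
E
python3 -c "
from workcell import workorder; print(workorder.sign_off())"
```

```text
back top [-22.   60.  166.8] [-22.  -62.1 164.2]
front bottom [-122.    56.8   97.2] [-122.   -60.9   96.7]
ticket [ -4.   34.3 198.7] [ -4.  -35.  199.6] [ -4.   33.6 248.2] [ -4.  -33.7 249.2]
wrist back [-22.6  64.7 169.3] [-22.3 -56.1 169.3] ticket [ -6.8  38.5 197. ] [ -6.5 -31.3 197. ]
the job is handed in; nothing more can be done
None
```

The 100 × 120 mm yellow bin is hanging on the cleat under the yellow ticket, and the job is handed in at about 19 s of the 61 s allowed. No verdict was reported.

**What I did**
- I pinched the bin by its rib with the gripper leaning 25° toward the bin's front. I tipped the front up about 24° and found the board by light touch (about 13 N).
- I then felt for the groove with the strip at about 5 N. From there I lowered the front in small steps until the heel was under the rail.
- It seated level against the rail, with contact below about 14 N. I eased the grip from 45 N to 3 N, opened the fingers once the cleat carried it, and backed straight out.

**Last checks**
- **Seat:** just before release the bin read 72.0 mm in front of the board face, tip 0.0° and yaw 0.1°. It looked unmoved in the later pictures, in line with the grey bin.
- **Centring:** the bin and ticket centres agree within about 1 mm in both the scene and wrist pictures.
- **Surroundings:** the car and jar look unmoved in the top view. The carton was partly hidden behind the gripper there, and I did not measure it. The gripper was well clear of the bin.

**Disagreements**
- By touch, the lip is at about 163 mm. My first reading from the pictures gave about 158 mm. Once the board position was corrected by touch, the pictures agreed at about 161–162 mm.
- The scene picture puts the bin's rear top edge at 164–167 mm, while touch gives about 169 mm. That camera also showed errors of several mm on the board's known edges.

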